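Unclamp the dressed plaster tile and stand it on the drying rack

ROBOT

A 6-joint arm with a two-finger parallel gripper is mounted at the origin on the work surface; the furniture and walls round the work are solid. World frame = base frame: x ahead of the robot, y to its left, z up, the work surface at z = 0. Lengths are in m, angles in rad, forces in N, time in s.
With the tool pointing down it reaches from about 0.375 to 0.925 m from the base axis. Payload 5.7 kg.
Tool frame: the origin (TCP) lies midway between the tips of the shut fingers; the grasp point (between the pads) lies 19 mm behind it; z points along the fingers, x is the direction in which the jaws open and shut, and the axes are right-handed (so a half turn about z gives the same grasp; the last joint's range is limited). The gripper opens to 88 mm and grips with 3 to 60 N. Pads are 20 mm wide; open, the fingers measure 115 mm over their backs; the gripper's body (75 mm by 178 mm) begins 61 mm behind the grasp point.
Start: joints at [1.105, 0.359, 1.51, -0, 1.272, -0.115], TCP at [0.206, 0.563, 0.223] pointing down, gripper open.
Joint ranges: [-2.97, 2.97], [-1.01, 2.36], [0.21, 2.38], [-0.96, 4.11], [0.2, 2.71], [-2.98, 2.98]. Speed limits (rad/s): [2.39, 2.39, 3.14, 3.14, 3.14, 3.14].

INTERFACE

Orientations are given as a 3x3 rotation matrix whose columns are the frame's x, y, z axes.
In Python, from cell import ctrl, get_image, sign_off, silhouettes gives the robot as it stands. The module is installed in compiled form; this text tells all that it offers.
- The arm moves only by the tool apply_moves, never from a script. Its argument "series" is a list of rows, each a list of 5 numbers: the opening, from 0 (shut) to 1 (fully open), then the shift along the tool's x, y, z in m, then the turn about the tool's z in rad. In form: [[hand, x, y, z, yaw], ...]. A call has 1 to 12 rows; each row shifts and turns the pose as measured when the row begins, along the tool's axes as they then stand; what a row does not reach is not made up. A row lasts 1/8 s, in which the tool goes at most 62.5 mm and 10.7 degrees, less where a joint would pass 70% of its speed; a pose out of reach is approached as far as the arm can. A call with a gripper value outside its range is refused whole. The fingers move at their own pace and stop on an object; "newtons" is the grip in N (left out, the last holds). Time passes only in rows, so rows that do not move let the fingers close. It gives the time, the measured TCP pose, the force and the opening at its end, in the units of the state.
- ctrl.observe(): the state, without advancing time (a new reading comes with each control period).
- get_image(name): name is "scene" or "side" or "wrist"; returns a dict with "pixels" (400x640x3 uint8, red, green, blue), "K" (3x3 intrinsics, pixels), "rvec" (rotation vector, rad) and "tvec" (3), from world to camera coordinates, as OpenCV has them. Camera axes: x right, y down, z forward; pixel columns grow to the right and rows downward; lengths in m; the calibration is good to about 2 mm. A picture is of the moment at which its call begins. There is no depth.
- sign_off(): hands the job in, once; it reports no verdict.
Trained networks look in a picture, given as the dict that the camera call returned (one of the last four; its "shot" number tells which), for a name from the list of things; names that differ only in an ending like _2 or _b are one class to them, and where a whole thing is asked for, a point or a joint stands for the part that bears it (a point fixed in the world has none). Each returns a list of dicts, best first, with "confidence" (0 to 1); they miss things now and then, are a little off and sometimes report something else, mostly with a low value. They report only what shows in the picture. A call takes as long as a camera call. They do not tell look-alikes from the thing itself.
- silhouettes(picture, label): "region" (400x640 bool, what is visible of it) and "box" ([centre column, centre row, width, height] in pixels, round what is visible of it).
The state is a dict: "time_s": time; "joints": joint angles; "dq": joint speeds; "tau": joint torques, N m; "eef_pos": TCP position; "orientation": TCP orientation; "contact_force": force on the tool from outside, world axes, zero at the start; "wrist_torque": the same for the moment, N m; "opening": opening from 0.0 (shut) to 1.0 (fully open).
Only numpy, scipy, OpenCV 4.12 (cv2) and the standard library are available. Lean on these libraries where they do the work, as an engineer would, in place of code of your own. Each camera call takes 0.05 s, during which the arm holds its last target.

TASK

The edge of the plaster tile in the dressing fixture is finished: throw the toggle clamp's handle right back to free the tile, and only then lift the tile out. Stand it centrally on the drying rack, its foot on the ledge and its face lying flat against both uprights, and let go. The ledge can be set at any height, so feel for it and put the tile down gently, for the fresh plaster edge chips if dropped or pressed hard; leave the other things on the bench alone.

Things in the scene. Friction and masses are not known exactly. Their poses are not given: they have to be found in the camera images.
- fixture: Plywood edge-dressing fixture, fixed to the bench: board 230 x 215 x 18 mm, origin under its centre, +x from the clamp towards the fence. The tile leans back 10 deg on the fence, which ends 64 mm below the tile's top edge. Before the tile's foot runs a lip 8 mm high; the foot has 3.5 mm of play.
- clamp: Steel push-pull toggle clamp on the fixture. Origin: the handle's pivot, 125 mm above the bench. +x: the plunger's push, square to the tile, 10 deg below level; +y: pivot line, level; +z: up, parallel to the tile. In this frame the tile fills x = 102 to 112 mm, z = -75 (foot) to 127 mm (top edge).
- handle_grip (a point): Point in the black plastic grip of the clamp's handle, 92 mm from the pivot. The grip is a round bar, 17 mm in diameter, from 38 to 117 mm from the pivot. Clamped, it stands about upright (9 deg back from the clamp's z axis), some 110 mm before the tile, free on both sides.
- handle (a joint): Clamp handle, rad: 0 = clamped, on its stop; 1.45 = fully open, nearly level. It opens about the clamp's y axis, the grip swinging back, away from the tile (clamp's -x), then down. Up to dead centre, at 0.21, a spring drives it back to 0 (about 5 N at the grip); beyond, it drives it open. Then it stays where it is left. Open, the plunger's tip is 20 mm clear of the tile.
- tile_centre (a point): Centre of the grey plaster tile, 202 x 200 x 10 mm, about 0.5 kg. Its z is square to the faces, x runs up the tile as it stands in the fixture, y along its width. Top edge 101 mm above this point along x. Unclamped, it stays leaning on the fence. Take it across its 10 mm thickness, at the top edge.
- tile: The same tile; this origin is the centre of its far face (the one on the fence), 5 mm from point tile_centre; same axes.
- rest: Resting plane of the drying rack: the front faces of two uprights 20 mm wide at y = -55 and 55 mm, leaning back 18 deg. Origin between them in that plane, 22 mm above the bench. +z: up along the uprights, which end at z = 163 mm; +y: level, along the ledge; +x: square to the plane, into the rack. The tile belongs at x < 0. It carries the ledge.
- stand: The wooden drying rack, fixed to the bench, front to its own -x. Its ledge (196 mm wide) has its upper face anywhere from z = 12 to 57 mm in the frame of rest: the setting is not reported; see or feel it. It is 24.5 mm deep, from the uprights to a front lip 8 mm high and 6 mm thick, and is locked: it does not give.
- sanding_block: Cork sanding block, 44 x 70 x 26 mm; origin under its centre. Bystander.
- pot: White paint pot, 52 x 51 x 61 mm; origin under its centre. Bystander.
- mist_bottle: Spray bottle, 37 mm across, 139 mm tall; origin under its centre. Bystander.
- water_jar: Water jar, 66 mm across, 112 mm tall; origin under its centre. Bystander.
There are look-alikes about, which are no part of the job. Leave any blue look-alike of the stand alone.

How it is judged:
By the outcome, as a careful person would: the job done as asked, in the order asked, and still so for the second after the job is handed in, with the robot touching nothing.
It also fails if it takes over 59 s, if anything falls off the work surface, if the arm or the gripper's body presses on something with over 40 N, if the wrist force passes 120 N, or if a joint passes its speed limit or range.

## Working session

There is one attempt and no reset: what is moved stays moved. The work goes in short steps, Python scripts to look and compute and a tool call to move; the robot and the scene stay as the last step left them, time stands still between calls to the robot, and variables do not carry over. Pictures are saved under pics/ and viewed, and the job is handed in when it is done.

Besides the shell and the picture viewer there is one more tool, called as name([rows], argument=value, ...), one row to a line, values as JSON. apply_moves: Moves the arm, as the interface text tells. Its arguments: {"type":"object","properties":{"series":{"type":"array","items":{"type":"array","items":{"type":"number"}}},"newtons":{"type":"number"}},"required":["series"]}

```bash
mkdir -p pics; ls; python3 - <<'E'
from cell import ctrl,get_image,silhouettes
import cv2,numpy as np
s=ctrl.observe();print({k:np.round(v,3).tolist() for k,v in s.items()})
for n in ['scene','side','wrist']:
    p=get_image(n);cv2.imwrite(f'pics/{n}0.png',p['pixels'][:,:,::-1])
    R=cv2.Rodrigues(np.array(p['rvec']))[0]
    print(n,p['K'][0][0],p['K'][0][2],p['K'][1][2],'cam pos',(-R.T@np.array(p['tvec']).ravel()).round(3),'fwd',R[2].round(3))
    if n!='wrist':
      for l in ['fixture','clamp','handle','tile','stand','sanding_block','pot','mist_bottle','water_jar']:
        print(l,[(round(d['confidence'],2),np.round(d['box']).tolist()) for d in silhouettes(p,l)[:4]])
E
```

```text
pics
{'time_s': 0.0, 'joints': [1.105, 0.36, 1.511, -0.0, 1.273, -0.115], 'dq': [0.001, -0.0, -0.002, 0.002, -0.001, 0.0], 'tau': [0.001, -51.539, -27.073, 0.067, 0.035, -0.0], 'eef_pos': [0.206, 0.563, 0.222], 'orientation': [[0.344, 0.939, -0.001], [0.939, -0.344, -0.002], [-0.002, -0.0, -1.0]], 'contact_force': [0.34, 0.497, -0.179], 'wrist_torque': [-0.007, -0.0, 0.009], 'opening': 0.998}
scene 390.93450619213564 321.21062759903504 201.1716852975793 cam pos [-0.076 -0.716  1.233] fwd [ 0.367  0.517 -0.773]
fixture [(0.8, [317.0, 172.0, 73.0, 67.0]), (0.38, [318.0, 154.0, 26.0, 28.0])]
clamp [(0.76, [316.0, 156.0, 26.0, 34.0]), (0.26, [321.0, 236.0, 20.0, 14.0])]
handle [(0.75, [359.0, 288.0, 16.0, 25.0]), (0.5, [318.0, 150.0, 7.0, 24.0])]
tile [(0.68, [302.0, 147.0, 44.0, 57.0])]
stand [(0.65, [319.0, 327.0, 56.0, 71.0]), (0.6, [371.0, 232.0, 49.0, 65.0])]
sanding_block [(0.57, [320.0, 236.0, 19.0, 15.0])]
pot []
mist_bottle [(0.8, [360.0, 286.0, 12.0, 25.0])]
water_jar [(0.72, [271.0, 185.0, 13.0, 29.0])]
side 438.7341800428314 322.9296272712316 201.66218246401615 cam pos [-0.216  1.182  0.888] fwd [ 0.419 -0.766 -0.488]
fixture [(0.71, [240.0, 231.0, 72.0, 81.0])]
clamp [(0.73, [257.0, 203.0, 10.0, 26.0])]
handle [(0.69, [258.0, 202.0, 2.0, 25.0])]
tile [(0.73, [239.0, 230.0, 59.0, 52.0])]
stand [(0.87, [328.0, 195.0, 48.0, 57.0]), (0.69, [407.0, 199.0, 29.0, 50.0])]
sanding_block [(0.7, [332.0, 228.0, 21.0, 16.0])]
pot [(0.43, [263.0, 209.0, 5.0, 16.0])]
mist_bottle [(0.71, [373.0, 188.0, 9.0, 32.0])]
water_jar [(0.61, [295.0, 273.0, 13.0, 28.0])]
wrist 319.1177378545787 316.9761621104354 201.5137759658795 cam pos [0.142 0.588 0.385] fwd [ 0.24  -0.088 -0.967]
```

View pics/scene0.png

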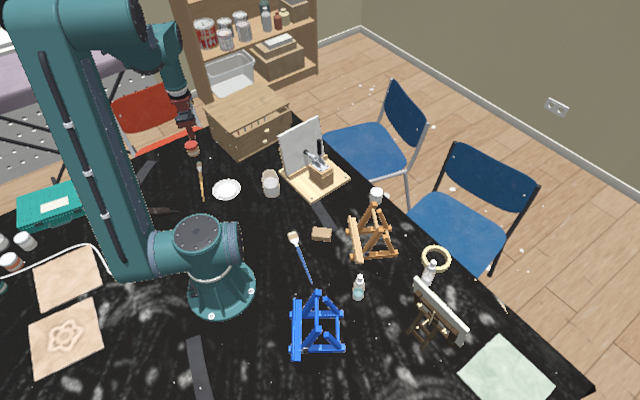

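View pics/side0.png

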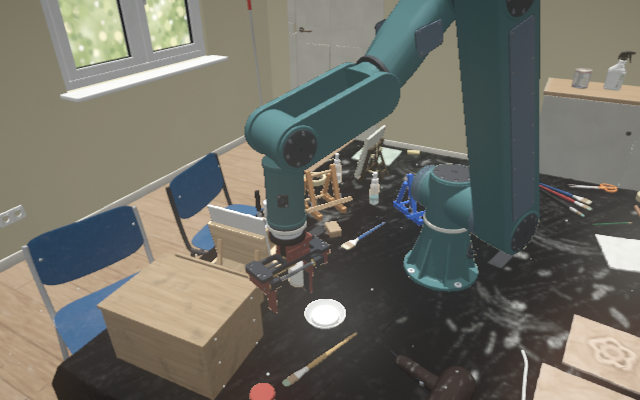

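View pics/wrist0.png

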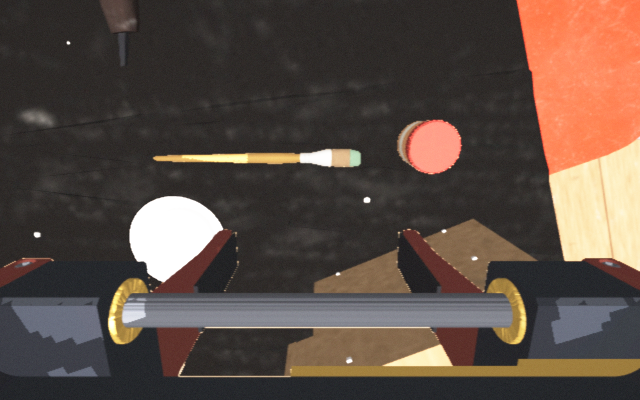

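```bash
python3 - <<'E'
import cv2
s=cv2.imread('pics/scene0.png');d=cv2.imread('pics/side0.png')
cv2.imwrite('pics/c1.png',cv2.resize(s[110:260,250:410],None,fx=4.8,fy=4,interpolation=3)[:600])
cv2.imwrite('pics/c2.png',cv2.resize(s[190:370,270:430],None,fx=3.3,fy=3.3,interpolation=3))
cv2.imwrite('pics/c3.png',cv2.resize(d[160:300,190:430],None,fx=3.3,fy=3.3,interpolation=3))
E
```

```text
(no output)
```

View pics/c1.png

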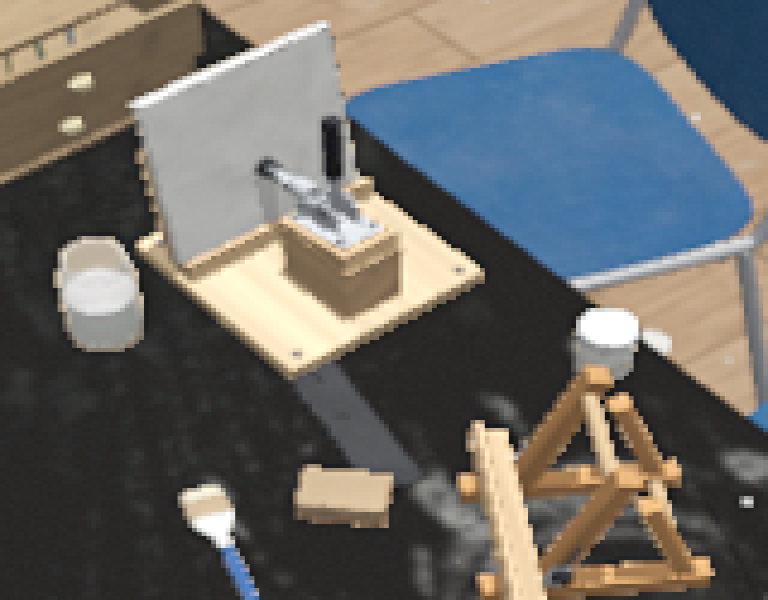

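View pics/c2.png

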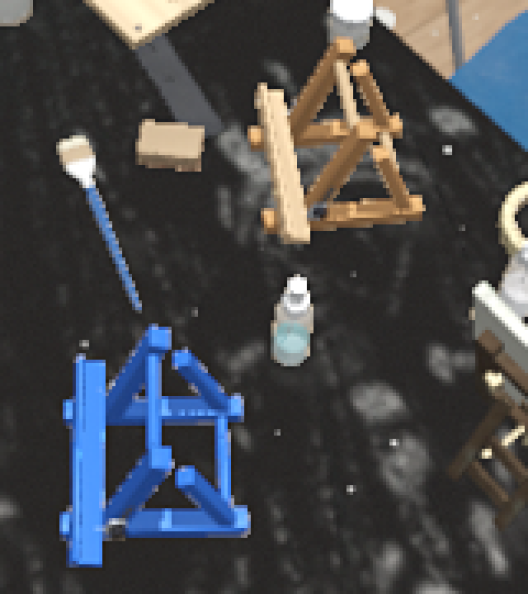

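View pics/c3.png

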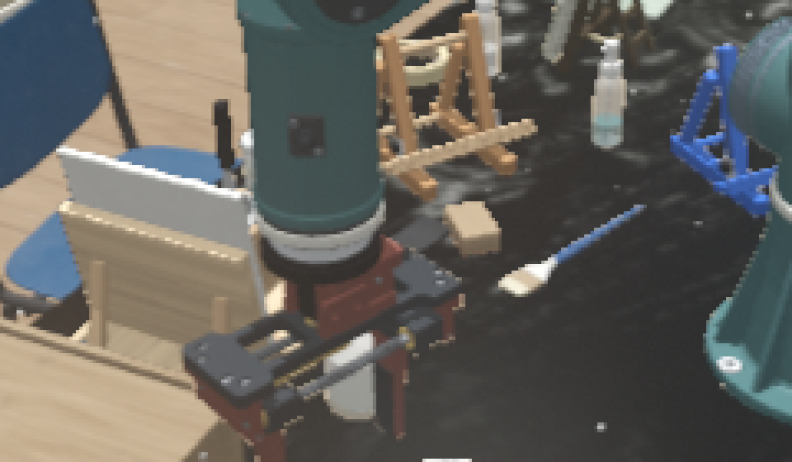

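The scene view shows the fixture with the tile at (302,147) and the clamp handle at (318,150). Candidates for the rack:
- the plain wooden rack at (371,232)
- the blue look-alike at (319,327), to be left alone
- a dark easel holding a picture at (440,315)

I choose the plain wooden one. For the tile, the only candidate is the one in the fixture. The pale square at (505,372) and the carved tiles at (65,310) lie flat, so they are not it.

```bash
cat > h.py <<'E'
from cell import ctrl,get_image,silhouettes
import cv2,numpy as np
np.set_printoptions(precision=4,suppress=True)
def grab(n,f=None):
    p=get_image(n)
    if f: cv2.imwrite('pics/'+f,p['pixels'][:,:,::-1])
    return p
def cam(p):
    R=cv2.Rodrigues(np.array(p['rvec'],float))[0];t=np.array(p['tvec'],float).ravel();K=np.array(p['K'],float);return K,R,t
def proj(p,X):
    K,R,t=cam(p);x=(np.atleast_2d(X)@R.T+t)@K.T;return x[:,:2]/x[:,2:]
def toplane(p,uv,z):
    K,R,t=cam(p);c=-R.T@t;uv=np.atleast_2d(uv)
    d=(np.linalg.inv(K)@np.c_[uv,np.ones(len(uv))].T).T@R
    return c+d*((z-c[2])/d[:,2])[:,None]
def tri(ps,uvs):
    A=[];b=[]
    for p,uv in zip(ps,uvs):
        K,R,t=cam(p);c=-R.T@t;d=R.T@np.linalg.inv(K)@np.r_[uv,1];d/=np.linalg.norm(d);P=np.eye(3)-np.outer(d,d);A.append(P);b.append(P@c)
    return np.linalg.lstsq(np.vstack(A),np.hstack(b),rcond=None)[0]
def obs():
    s=ctrl.observe();print('t',round(s['time_s'],2),'pos',np.array(s['eef_pos']).round(4),'R',np.array(s['orientation']).round(3).tolist(),'q',np.array(s['joints']).round(2),'F',np.array(s['contact_force']).round(1),'op',round(s['opening'],3));return s
def crop(p,x0,y0,x1,y1,k,f,marks=()):
    im=p['pixels'][y0:y1,x0:x1,::-1];im=cv2.resize(im,None,fx=k,fy=k,interpolation=cv2.INTER_CUBIC)
    for m in marks: cv2.circle(im,(int((m[0]-x0+.5)*k),int((m[1]-y0+.5)*k)),2,(0,0,255),-1)
    cv2.imwrite('pics/'+f,im)
E
python3 - <<'E'
from h import *
p=grab('scene')
print('board near,right,left',toplane(p,[[311.5,203.7],[351,177.5],[279,170]],.018))
print('handle top',toplane(p,[[319,139.5]],.242),'tile top L,R',toplane(p,[[278,136],[317.5,116]],.26))
for l in ['sanding_block','pot','mist_bottle','water_jar']:
  for d in silhouettes(p,l)[:2]:
    b=d['box'];print(l,d['confidence'],toplane(p,[[b[0],b[1]+b[3]/2]],0.0))
# c2: scale 3.3 off 270,190
q=lambda x,y:[270+x/3.3,190+y/3.3]
print('uprights top',toplane(p,[q(343,45),q(365,128)],.175))
print('ledge',toplane(p,[q(263,88),q(300,240)],.06))
E
```

```text
board near,right,left [[0.4608 0.1103 0.018 ]
 [0.6766 0.1258 0.018 ]
 [0.4573 0.347  0.018 ]]
handle top [[0.5647 0.1944 0.242 ]] tile top L,R [[0.4426 0.2865 0.26  ]
 [0.6291 0.2919 0.26  ]]
sanding_block 0.57 [[ 0.3936 -0.0422  0.    ]]
pot 0.71 [[0.3467 0.2388 0.    ]]
pot 0.43 [[ 0.6764 -0.0471  0.    ]]
mist_bottle 0.48 [[ 0.3551 -0.3178  0.    ]]
water_jar 0.78 [[0.3482 0.2483 0.    ]]
water_jar 0.56 [[ 0.4874 -0.2331  0.    ]]
uprights top [[ 0.5648 -0.1269  0.175 ]
 [ 0.5117 -0.2206  0.175 ]]
ledge [[ 0.5204 -0.0557  0.06  ]
 [ 0.4265 -0.2327  0.06  ]]
```

apply_moves([
  [0.5,0,0,-0.05,0],
  [0.5,0,0,-0.05,0],
  [0.5,0,0,-0.05,0],
  [0.5,-0.025,0.048,-0.04,0],
  [0.5,-0.025,0.048,0,0],
  [0.5,-0.025,0.048,0,0],
  [0.5,-0.025,0.048,0,0],
  [0.5,-0.025,0.048,0,0],
  [0.5,-0.025,0.048,0,0],
  [0.5,-0.025,0.048,0,0],
  [0.5,-0.025,0.048,0,-0.1],
  [0.5,0,0,0,-0.15],
])

```text
time_s: 2.8
eef_pos: [0.5046, 0.2381, 0.4161]
orientation: [[0.091, 0.996, 0.004], [0.996, -0.091, 0.0], [0.001, 0.004, -1.0]]
contact_force: [-0.5, 0.1, 0.1]
opening: 0.501
```

apply_moves([
  [0.5,0,0,0,-0.15],
  [0.5,0,0,0,0],
])

```text
time_s: 3.05
eef_pos: [0.5053, 0.2368, 0.4159]
orientation: [[-0.06, 0.998, 0.004], [0.998, 0.06, 0.0], [0.0, 0.004, -1.0]]
contact_force: [0.2, -0.3, 0.3]
opening: 0.5
```

```bash
python3 - <<'E'
from h import *
obs()
p=grab('wrist','w1.png');s=grab('scene','s1.png');d=grab('side','d1.png')
K,R,t=cam(p);print(-R.T@t,R[2])
crop(d,190,160,430,300,3.3,'d1c.png')
E
```

```text
t 3.05 pos [0.5053 0.2368 0.4159] R [[-0.06, 0.998, 0.004], [0.998, 0.06, 0.0], [0.0, 0.004, -1.0]] q [ 0.31  0.18  1.29 -0.    1.66 -1.32] F [ 0.2 -0.3  0.3] op 0.5
[0.4365 0.2331 0.5775] [ 0.2582  0.0157 -0.966 ]
```

View pics/w1.png

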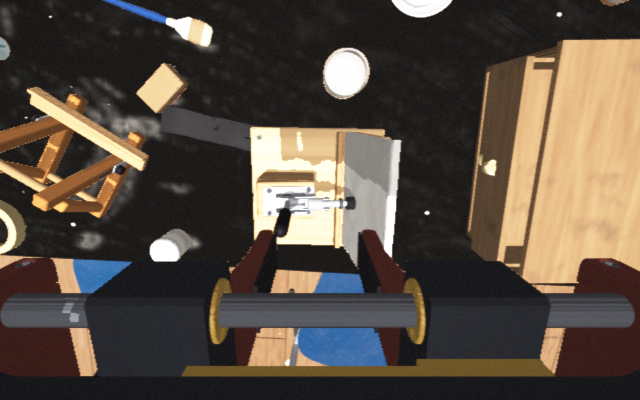

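View pics/d1c.png

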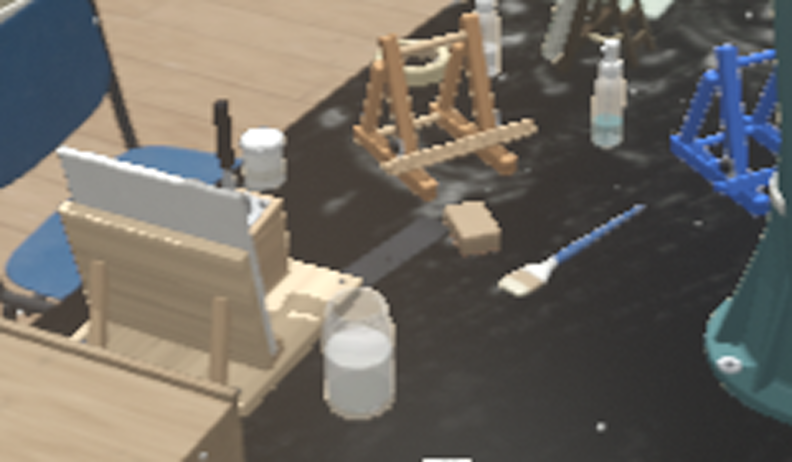

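```bash
python3 - <<'E'
from h import *
w=cv2.imread('pics/w1.png');s=cv2.imread('pics/s1.png');d=cv2.imread('pics/d1.png')
def c(im,x0,y0,x1,y1,k,f):
    o=cv2.resize(im[y0:y1,x0:x1],None,fx=k,fy=k,interpolation=2)
    for x in range(x0-x0%10+10,x1,10): cv2.line(o,((x-x0)*k,0),((x-x0)*k,6 if x%50 else 20),(0,255,255),1)
    for y in range(y0-y0%10+10,y1,10): cv2.line(o,(0,(y-y0)*k),(6 if y%50 else 20,(y-y0)*k),(0,255,255),1)
    cv2.imwrite('pics/'+f,o)
c(w,235,110,415,260,4,'w1a.png')
c(w,0,70,200,260,3,'w1b.png')
c(s,260,100,370,220,5,'s1a.png')
c(s,335,185,415,275,6,'s1b.png')
c(d,200,190,330,300,5,'d1a.png')
c(d,290,155,370,225,7,'d1b.png')
E
```

```text
(no output)
```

View pics/w1a.png

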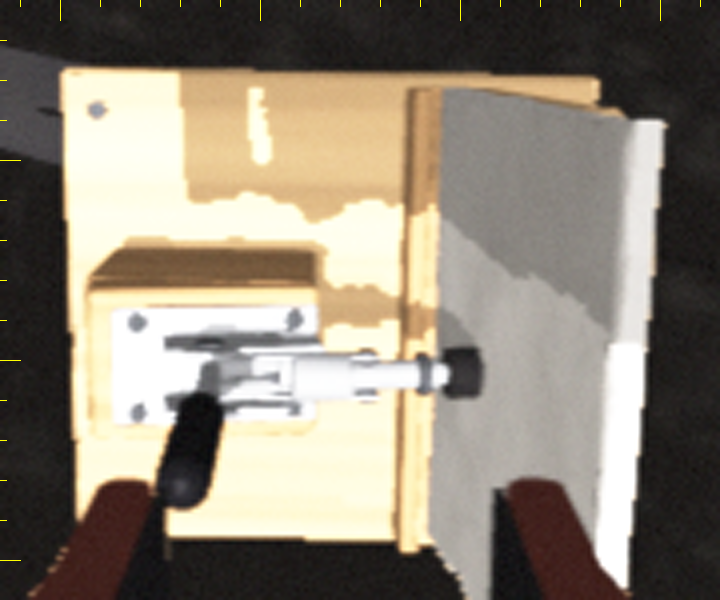

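View pics/s1a.png

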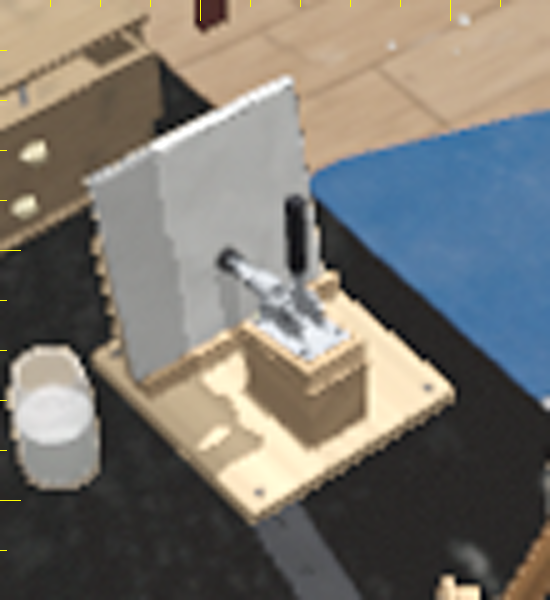

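View pics/d1a.png

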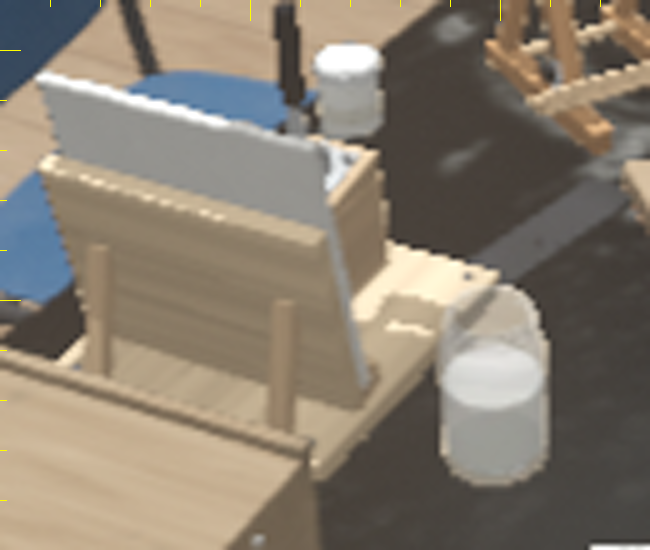

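View pics/w1b.png

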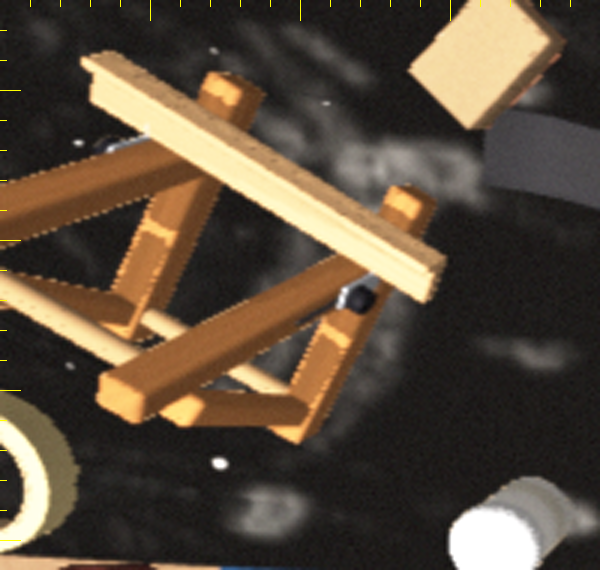

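View pics/s1b.png

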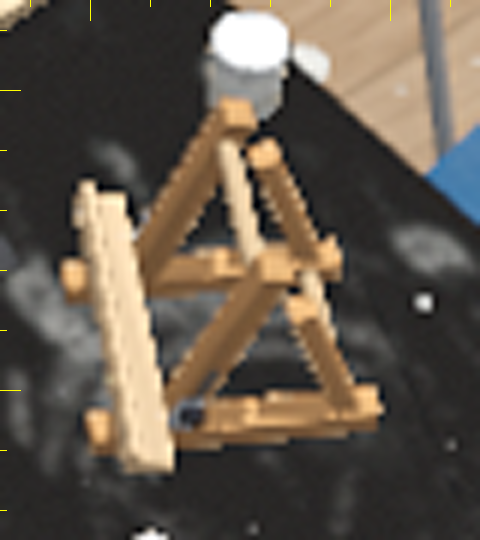

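View pics/d1b.png

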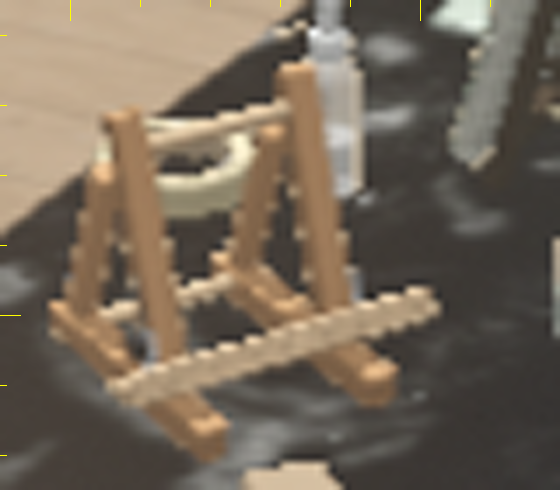

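```bash
cat > fix.py <<'E'
from h import *
from scipy.optimize import least_squares
import pickle
t=np.deg2rad(10);c,s=np.cos(t),np.sin(t)
Rc=np.array([[c,0,s],[0,1,0],[-s,0,c]])
def F(P,th,o): 
    R=np.array([[np.cos(th),-np.sin(th),0],[np.sin(th),np.cos(th),0],[0,0,1]]);return P@R.T+o
def model(v):
    x,y,th,cx,cy,ty=v
    C=lambda q:Rc@np.array(q)+[cx,cy,.125]
    pts=dict(bA=[-.115,.1075,.018],bB=[.115,.1075,.018],bC=[-.115,-.1075,.018],
     tfN=C([.102,ty+.1,.127]),tbN=C([.112,ty+.1,.127]),tfF=C([.102,ty-.1,.127]),tbF=C([.112,ty-.1,.127]),ffN=C([.102,ty+.1,-.075]),
     grip=C([-.117*np.sin(np.deg2rad(9)),0,.117*np.cos(np.deg2rad(9))]),piv=C([0,0,0]),g92=C([-.092*np.sin(np.deg2rad(9)),0,.092*np.cos(np.deg2rad(9))]))
    return {k:F(np.array(p),th,np.array([x,y,0])) for k,p in pts.items()}
E
cat > run1.py <<'E'
from fix import *
W,S,D=grab('wrist'),grab('scene'),grab('side')
ob=[(W,'bA',250,127),(W,'bB',384.5,129.5),(W,'tfN',392,140),(W,'tbN',400.7,140.5),(W,'ffN',345,132),(W,'grip',281,231),
(S,'tfN',278,136.6),(S,'tbF',318.2,115.6),(S,'ffN',287,177),(S,'bA',310.4,202.5),(S,'bC',351,178),(S,'bB',278.6,171),(S,'grip',319,139.6),
(D,'tbF',208.4,205),(D,'tbN',265,219.5),(D,'bA',300,244),(D,'grip',257.3,191)]
def res(v):
    m=model(v);return np.concatenate([(proj(p,m[k])[0]-[a,b])*(1.5 if p is W else 1) for p,k,a,b in ob])
r=least_squares(res,[.565,.236,1.6,-.06,0,0],loss='soft_l1')
print(r.x)
for (p,k,a,b),e in zip(ob,res(r.x).reshape(-1,2)): print('WSD'[[W,S,D].index(p)] if 0 else p['shot'],k,e)
for k,v in model(r.x).items(): print(k,v)
np.save('fix.npy',r.x)
E
sed -i "s/'WSD'.*shot'\]/p['shot']/" run1.py; python3 run1.py
```

```text
[ 0.5637  0.2396  1.6122 -0.0425  0.003   0.0012]
8 bA [-0.3034 -0.0797]
8 bB [-0.3635 -0.0164]
8 tfN [0.3584 0.423 ]
8 tbN [ 0.5308 -0.2475]
8 ffN [-1.4821 -1.3143]
8 grip [-2.6316 -0.0787]
9 tfN [-0.2569 -0.5275]
9 tbF [-1.2152 -1.4752]
9 ffN [ 0.2977 -0.4255]
9 bA [-0.2743 -0.3629]
9 bC [-0.6287 -0.8945]
9 bB [-1.1043 -0.8235]
9 grip [-1.2065 -0.5052]
10 tbF [-2.8179 -0.2761]
10 tbN [-4.039  -0.0174]
10 bA [-1.0549  0.0698]
10 grip [-0.9016 -1.1063]
bA [0.4611 0.1202 0.018 ]
bB [0.4516 0.35   0.018 ]
bC [0.6759 0.1291 0.018 ]
tfN [0.4563 0.3152 0.2324]
tbN [0.4559 0.325  0.2306]
tfF [0.6562 0.3235 0.2324]
tbF [0.6558 0.3333 0.2306]
ffN [0.4578 0.2801 0.0334]
grip [0.5624 0.199  0.242 ]
piv [0.5625 0.197  0.125 ]
g92 [0.5625 0.1986 0.217 ]
```

apply_moves([
  [0,0,0,0,0.019],
  [0,-0.006,0.028,0.03,0],
  [0,0,0.028,0.05,0],
  [0,0,0,0.05,0],
  [0,0,0,0.02,0],
  [0,0,0,0,0],
])

```text
time_s: 4.1
eef_pos: [0.5645, 0.2353, 0.264]
orientation: [[-0.036, 0.999, 0.008], [0.999, 0.036, 0.002], [0.002, 0.009, -1.0]]
contact_force: [-0.5, -0.1, 0.2]
opening: 0.006
```

```bash
python3 - <<'E'
from h import *
obs()
p=grab('wrist','w2.png');s=grab('scene','s2.png');d=grab('side')
crop(s,260,90,380,220,4.5,'s2a.png')
crop(d,180,150,330,280,4.5,'d2a.png')
E
```

```text
t 4.1 pos [0.5645 0.2353 0.264 ] R [[-0.036, 0.999, 0.008], [0.999, 0.036, 0.002], [0.002, 0.009, -1.0]] q [ 0.28  0.34  1.44 -0.    1.36 -1.32] F [-0.5 -0.1  0.2] op 0.006
```

View pics/w2.png

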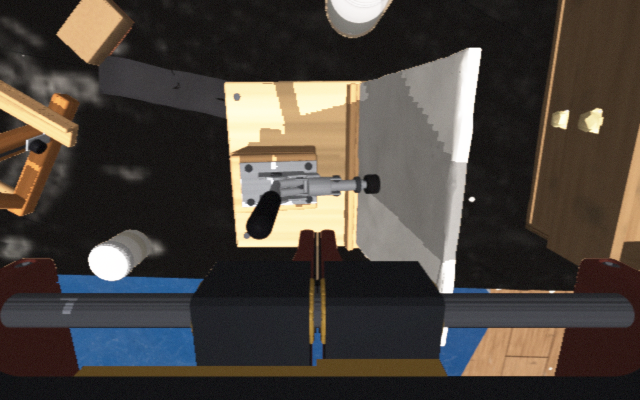

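View pics/s2a.png

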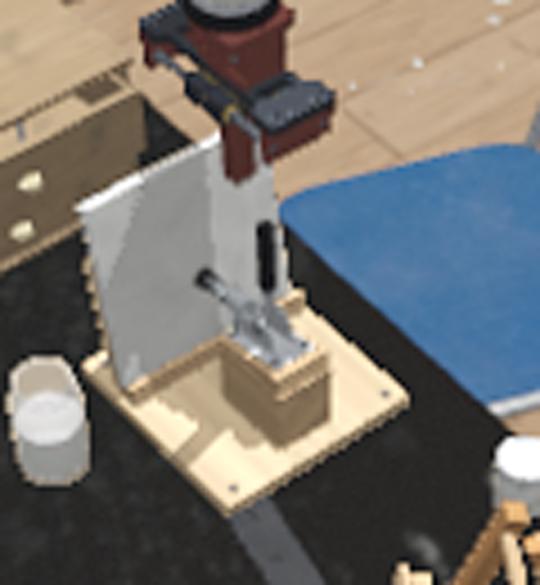

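View pics/d2a.png

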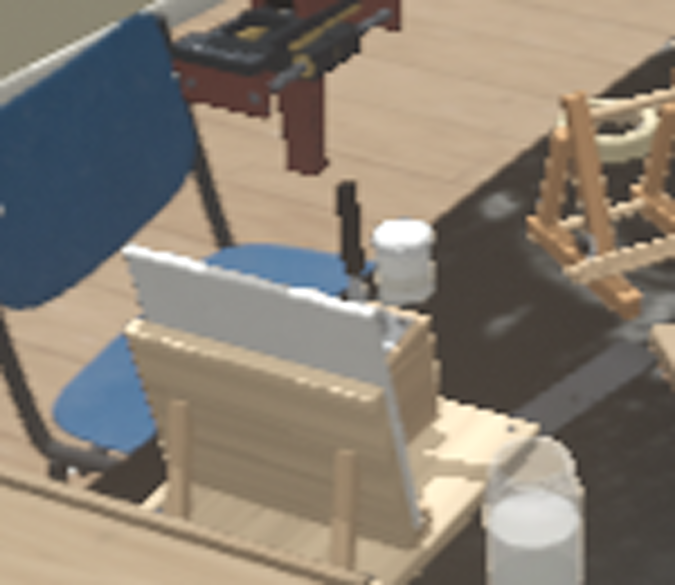

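```bash
python3 - <<'E'
from fix import *
p=grab('wrist')
print(toplane(p,[[259,226]],.242), toplane(p,[[372,184]],.107),toplane(p,[[480,49],[468,49]],.2315))
m=model(np.load('fix.npy'));
for k in ['grip','tfN','tbN','tfF','ffN','piv']:print(k,proj(p,m[k]))
E
```

```text
[[0.5645 0.2005 0.242 ]] [[0.5644 0.2934 0.107 ]] [[0.4578 0.3245 0.2315]
 [0.458  0.3177 0.2315]]
grip [[256.6    222.7248]]
tfN [[464.6857  45.1947]]
tbN [[480.6979  45.746 ]]
tfF [[431.7966 345.641 ]]
ffN [[357.5559  80.1853]]
piv [[276.1212 182.6026]]
```

apply_moves([
  [0,0,0,0.035,0],
  [0,0,0,0.034,0],
  [0,0,0,0,0],
  [0,-0.012,0,0,0],
  [0,-0.012,0,0,0],
  [0,-0.012,0,0,0],
  [0,-0.012,0,0,0],
  [0,0,0,0,0],
])

```text
time_s: 5.3
eef_pos: [0.5761, 0.1866, 0.2087]
orientation: [[-0.036, 0.999, 0.034], [0.999, 0.036, 0.009], [0.008, 0.034, -0.999]]
contact_force: [-0.6, 0.7, -0.5]
opening: 0.004
```

```bash
python3 - <<'E'
from h import *
obs()
d=grab('side');s=grab('scene')
a=cv2.resize(s['pixels'][90:220,260:370,::-1],None,fx=3.5,fy=3.5);b=cv2.resize(d['pixels'][150:280,210:320,::-1],None,fx=3.5,fy=3.5)
cv2.imwrite('pics/m3.png',np.hstack([a,b]))
E
```

```text
t 5.3 pos [0.5761 0.1866 0.2087] R [[-0.036, 0.999, 0.034], [0.999, 0.036, 0.009], [0.008, 0.034, -0.999]] q [ 0.2   0.36  1.54  0.    1.2  -1.41] F [-0.6  0.7 -0.5] op 0.004
```

View pics/m3.png

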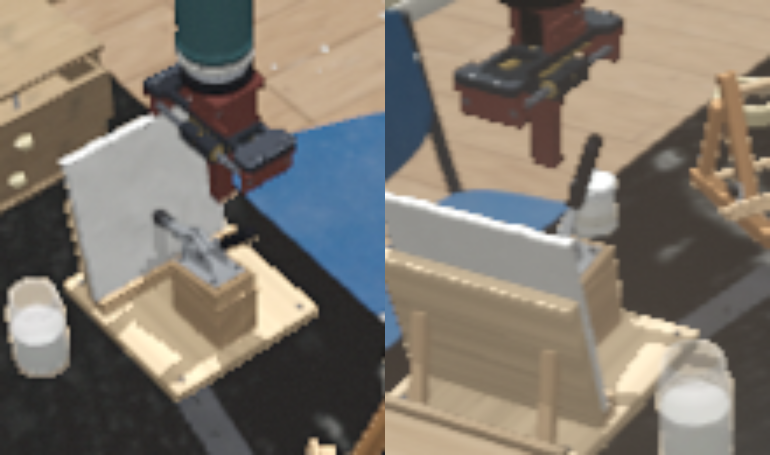

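```bash
python3 - <<'E'
from h import *
obs()
p=grab('wrist','w3.png')
s=grab('scene');crop(s,295,100,345,180,7,'s3.png')
E
```

```text
t 5.4 pos [0.5761 0.1876 0.2086] R [[-0.037, 0.999, 0.033], [0.999, 0.036, 0.01], [0.009, 0.034, -0.999]] q [ 0.2   0.36  1.54  0.    1.2  -1.41] F [0.2 0.  0.1] op 0.003
```

View pics/w3.png

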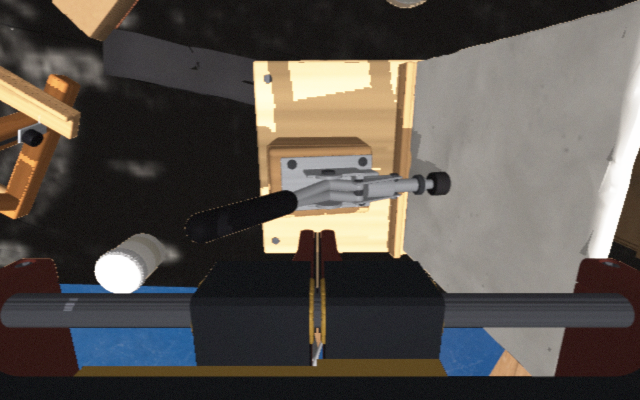

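View pics/s3.png

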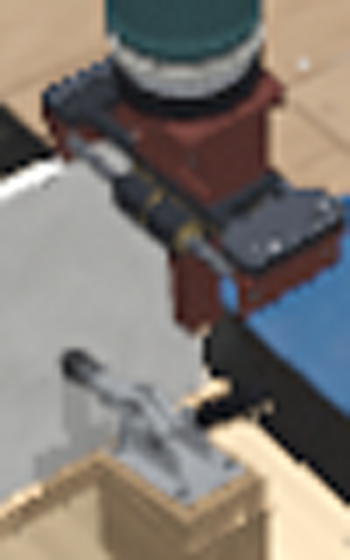

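```bash
python3 - <<'E'
from fix import *
p=grab('wrist');s=grab('scene')
v=np.load('fix.npy');x,y,th,cx,cy,ty=v
for q in [.6,.8,1.0,1.1,1.2,1.3,1.45]:
    a=np.deg2rad(9)+q
    P=[F(Rc@np.array([-r*np.sin(a),0,r*np.cos(a)])+[cx,cy,.125],th,np.array([x,y,0])) for r in(.117,.038)]
    print(q,proj(p,P).ravel(),proj(s,P).ravel(),P[0])
E
```

```text
0.6 [203.6946 235.7308 298.7998 197.9149] [328.9861 152.2516 321.9118 158.6396] [0.5652 0.1327 0.2227]
0.8 [178.7512 225.182  290.7254 196.0818] [332.0737 157.7393 322.8714 160.3357] [0.5659 0.1146 0.208 ]
1.0 [165.8734 214.3323 284.5965 193.9163] [334.5755 163.354  323.6611 162.0761] [0.5666 0.0997 0.1899]
1.1 [163.3627 209.0916 282.3211 192.7501] [335.5701 166.1243 323.9817 162.9397] [0.5668 0.0937 0.1799]
1.2 [163.0715 204.0774 280.5839 191.5501] [336.3794 168.8259 324.2483 163.7868] [0.567  0.0888 0.1693]
1.3 [164.6959 199.338  279.3832 190.3316] [336.996  171.4279 324.4582 164.6085] [0.5672 0.0849 0.1583]
1.45 [170.1019 192.8052 278.5668 188.501 ] [337.5503 175.0813 324.6628 165.7747] [0.5673 0.0812 0.1411]
```

apply_moves([
  [0,0,-0.01,-0.03,0],
  [0,-0.03,0,0,0],
  [0,-0.032,0,0,0],
  [0,0,0,0.015,0],
  [0,0,0,0.015,0],
  [0,0,0,0.015,0],
  [0,0,0,0,0],
])

```text
time_s: 6.48
eef_pos: [0.5679, 0.128, 0.1894]
orientation: [[-0.043, 0.999, 0.031], [0.999, 0.043, 0.009], [0.008, 0.031, -0.999]]
contact_force: [-1.1, -0.1, -0.9]
opening: 0.006
```

```bash
python3 - <<'E'
from h import *
obs()
p=grab('wrist','w4.png')
E
```

```text
t 6.47 pos [0.5679 0.128  0.1894] R [[-0.043, 0.999, 0.031], [0.999, 0.043, 0.009], [0.008, 0.031, -0.999]] q [ 0.1   0.35  1.62  0.01  1.14 -1.52] F [-1.1 -0.1 -0.9] op 0.006
```

View pics/w4.png

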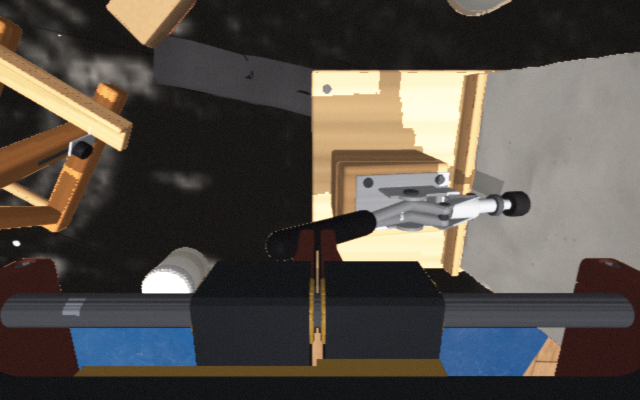

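apply_moves([
  [0,0,0,0.012,0],
  [0,0,0,0.012,0],
  [0,0,0,0.012,0],
  [0,0,0,0,0],
])

```text
time_s: 7.02
eef_pos: [0.5697, 0.1293, 0.1517]
orientation: [[-0.044, 0.999, 0.032], [0.999, 0.043, 0.009], [0.008, 0.033, -0.999]]
contact_force: [0.4, 0.3, -0.1]
opening: 0.0
```

```bash
python3 - <<'E'
from h import *
obs()
p=grab('wrist','w5.png')
E
```

```text
t 7.03 pos [0.5697 0.1293 0.1517] R [[-0.044, 0.999, 0.032], [0.999, 0.043, 0.009], [0.008, 0.033, -0.999]] q [ 0.1   0.39  1.66  0.01  1.06 -1.52] F [ 0.4  0.3 -0.1] op 0.0
```

View pics/w5.png

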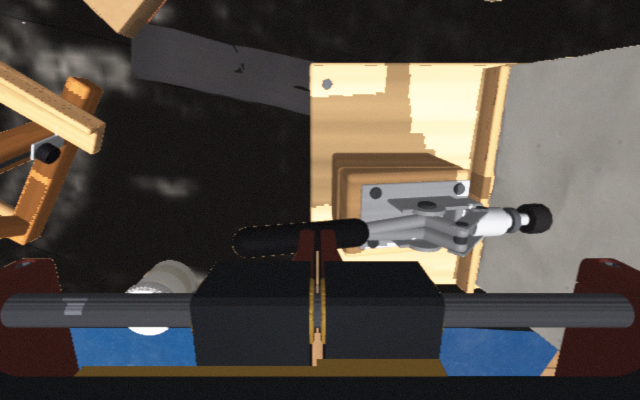

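apply_moves([
  [0,0,0,0.008,0],
  [0,0,0,0.004,0],
  [0,0,0,0.004,0],
])

```text
time_s: 7.45
eef_pos: [0.5717, 0.1294, 0.142]
orientation: [[-0.044, 0.998, 0.037], [0.999, 0.044, 0.009], [0.008, 0.037, -0.999]]
contact_force: [-15.1, -2.0, 45.5]
opening: 0.005
```

```bash
python3 - <<'E'
from h import *
obs()
p=grab('wrist','w6.png');s=grab('scene');d=grab('side')
from fix import *
v=np.load('fix.npy');x,y,th,cx,cy,ty=v
for q in [1.0,1.1,1.2,1.3,1.4,1.45]:
    a=np.deg2rad(9)+q
    P=[F(Rc@np.array([-r*np.sin(a),0,r*np.cos(a)])+[cx,cy,.125],th,np.array([x,y,0])) for r in(.117,.038)]
    print(q,proj(p,P).ravel(),proj(s,P).ravel(),proj(d,P).ravel())
a=cv2.resize(s['pixels'][90:220,260:370,::-1],None,fx=3.5,fy=3.5);b=cv2.resize(d['pixels'][150:280,210:320,::-1],None,fx=3.5,fy=3.5)
cv2.imwrite('pics/m6.png',np.hstack([a,b]))
E
```

```text
t 7.45 pos [0.5717 0.1294 0.142 ] R [[-0.044, 0.998, 0.037], [0.999, 0.044, 0.009], [0.008, 0.037, -0.999]] q [ 0.1   0.4   1.66  0.01  1.04 -1.52] F [-15.1  -2.   45.5] op 0.005Traceback (most recent call last):
  File "<stdin>", line 9, in <module>
  File "h.py", line 11, in proj
    K,R,t=cam(p);x=(np.atleast_2d(X)@R.T+t)@K.T;return x[:,:2]/x[:,2:]
          ~~~^^^
  File "h.py", line 9, in cam
    R=cv2.Rodrigues(np.array(p['rvec'],float))[0];t=np.array(p['tvec'],float).ravel();K=np.array(p['K'],float);return K,R,t
                             ~^^^^^^^^
IndexError: invalid index to scalar variable.
```

View pics/w6.png

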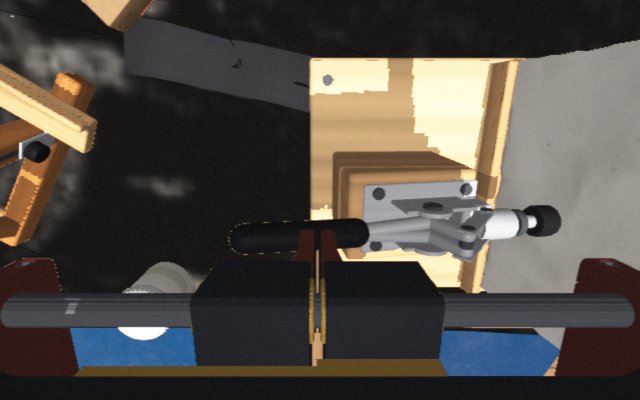

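apply_moves([
  [0,0,0,-0.05,0],
  [0,0,0,-0.055,0],
  [0,0,-0.01,-0.055,0],
  [0.6,0.02,-0.02,-0.05,0],
  [0.6,0.05,-0.02,-0.03,0],
  [0.6,0.05,-0.01,-0.02,0],
  [0.6,0.05,0,0,0],
  [0.6,0,0,0,0],
])

```text
time_s: 8.6
eef_pos: [0.4932, 0.2983, 0.412]
orientation: [[-0.041, 0.998, 0.043], [0.999, 0.04, 0.014], [0.012, 0.044, -0.999]]
contact_force: [-0.6, -0.7, 0.7]
opening: 0.531
```

```bash
cat > run2.py <<'E'
from h import *
obs()
p=grab('wrist','w7.png');s=grab('scene');d=grab('side')
import fix
v=np.load('fix.npy');x,y,th,cx,cy,ty=v
for q in [1.1,1.2,1.3,1.4,1.45]:
    a=np.deg2rad(9)+q
    P=[fix.F(fix.Rc@np.array([-r*np.sin(a),0,r*np.cos(a)])+[cx,cy,.125],th,np.array([x,y,0])) for r in(.117,.038)]
    print(q,proj(p,P).ravel(),proj(s,P).ravel(),proj(d,P).ravel())
a=cv2.resize(s['pixels'][90:220,260:370,::-1],None,fx=3.5,fy=3.5);b=cv2.resize(d['pixels'][150:280,210:320,::-1],None,fx=3.5,fy=3.5)
cv2.imwrite('pics/m6.png',np.hstack([a,b]))
E
python3 run2.py
```

```text
t 8.6 pos [0.4932 0.2983 0.412 ] R [[-0.041, 0.998, 0.043], [0.999, 0.04, 0.014], [0.012, 0.044, -0.999]] q [ 0.43  0.19  1.3  -0.01  1.61 -1.18] F [-0.6 -0.7  0.7] op 0.531
1.1 [154.0309 215.9301 216.4735 206.74  ] [335.5701 166.1243 323.9817 162.9397] [274.9963 193.0254 264.7308 211.6387]
1.2 [154.0661 213.2239 216.0329 205.9846] [336.3794 168.8259 324.2483 163.7868] [275.936  195.1183 265.0653 212.3009]
1.3 [155.0565 210.5343 215.8752 205.208 ] [336.996  171.4279 324.4582 164.6085] [276.7095 197.4329 265.3449 213.0454]
1.4 [156.9226 207.893  215.9958 204.4189] [337.4154 173.9012 324.6096 165.3961] [277.3128 199.9457 265.5671 213.8647]
1.45 [158.158  206.599  216.1581 204.0224] [337.5503 175.0813 324.6628 165.7747] [277.5498 201.2689 265.6562 214.2998]
```

View pics/m6.png

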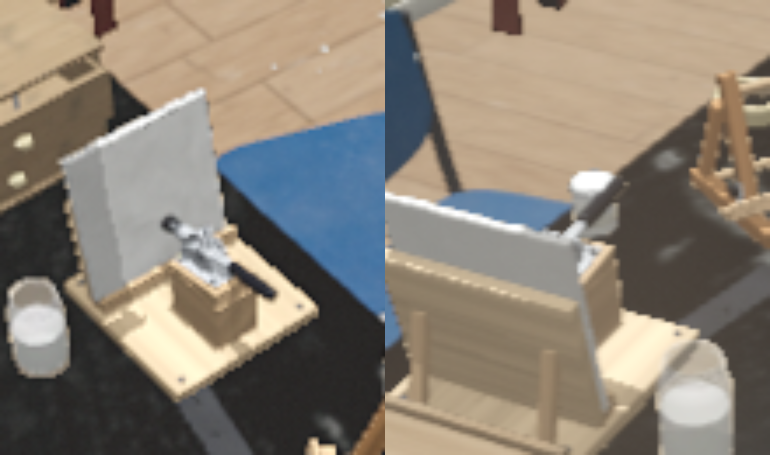

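View pics/w7.png

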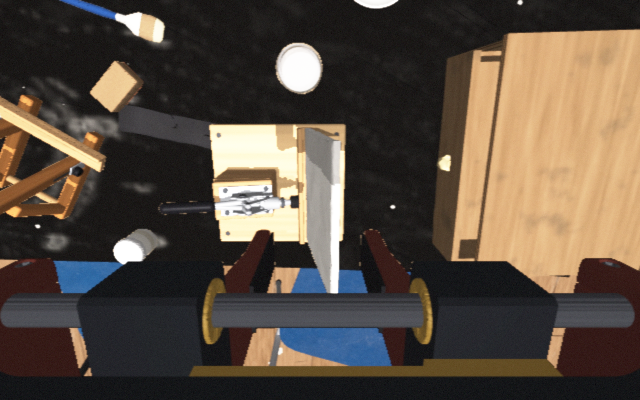

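```bash
python3 - <<'E'
from fix import *
p=grab('wrist')
m=model(np.load('fix.npy'))
for k in ['tfN','tbN','tfF','tbF','ffN']:print(k,proj(p,m[k]))
im=p['pixels'][:,:,::-1]
o=cv2.resize(im[120:300,290:360],None,fx=4,fy=3,interpolation=2)
cv2.imwrite('pics/w7a.png',o)
print(toplane(p,[[332,142],[340,142],[338.5,290]],.2315))
E
```

```text
tfN [[335.6464 140.9149]]
tbN [[344.8798 140.6735]]
tfF [[333.5322 304.8018]]
tbF [[341.3898 303.8765]]
ffN [[306.3469 127.0679]]
[[0.4577 0.3115 0.2315]
 [0.4574 0.3199 0.2315]
 [0.6356 0.3285 0.2315]]
```

View pics/w7a.png

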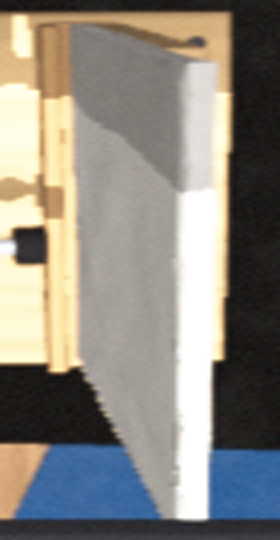

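apply_moves([
  [0.65,0.008,0.028,0,0],
  [0.65,0.009,0.028,0,0],
  [0.65,0,0,0.05,0],
  [0.65,0,0,0.05,0],
  [0.65,0,0,0,0],
])

```text
time_s: 9.43
eef_pos: [0.5576, 0.3067, 0.312]
orientation: [[-0.026, 0.999, 0.043], [1.0, 0.025, 0.009], [0.008, 0.043, -0.999]]
contact_force: [-0.1, 0.0, 0.8]
opening: 0.653
```

```bash
python3 - <<'E'
from h import *
obs()
p=grab('wrist','w8.png');s=grab('scene');d=grab('side')
a=cv2.resize(s['pixels'][60:190,260:370,::-1],None,fx=3.5,fy=3.5);b=cv2.resize(d['pixels'][140:270,190:300,::-1],None,fx=3.5,fy=3.5)
cv2.imwrite('pics/m8.png',np.hstack([a,b]))
E
```

```text
t 9.43 pos [0.5576 0.3067 0.312 ] R [[-0.026, 0.999, 0.043], [1.0, 0.025, 0.009], [0.008, 0.043, -0.999]] q [ 0.4   0.33  1.34 -0.01  1.43 -1.2 ] F [-0.1  0.   0.8] op 0.653
```

View pics/m8.png

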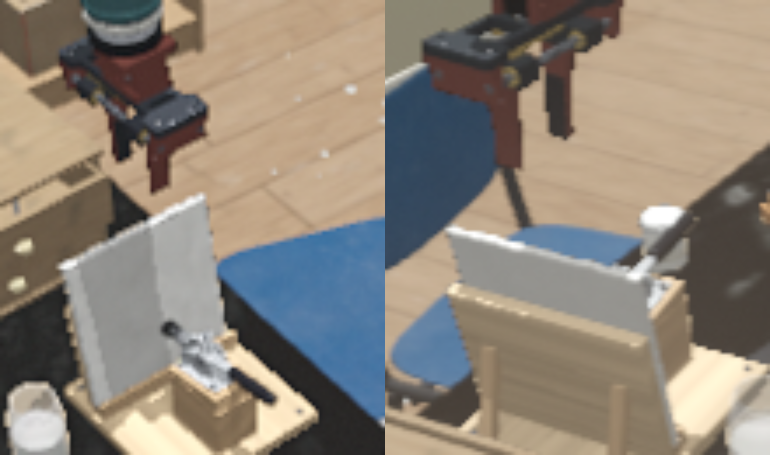

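View pics/w8.png

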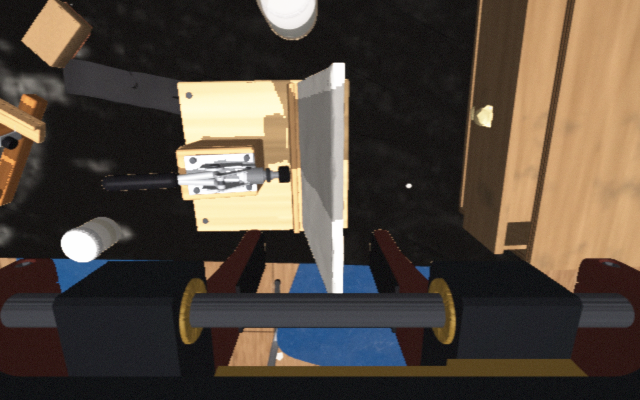

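apply_moves([
  [0.65,0.013,-0.005,0,-0.016],
  [0.65,0,0,0.03,0],
  [0.65,0,0,0.03,0],
  [0.65,0,0,0,0],
])

```text
time_s: 10.07
eef_pos: [0.5619, 0.3278, 0.2673]
orientation: [[-0.046, 0.997, 0.068], [0.999, 0.045, 0.022], [0.019, 0.068, -0.997]]
contact_force: [-0.2, -0.4, 1.2]
opening: 0.652
```

```bash
python3 - <<'E'
from h import *
obs()
p=grab('wrist','w9.png')
E
```

```text
t 10.07 pos [0.5619 0.3278 0.2673] R [[-0.046, 0.997, 0.068], [0.999, 0.045, 0.022], [0.019, 0.068, -0.997]] q [ 0.43  0.36  1.4  -0.01  1.31 -1.19] F [-0.2 -0.4  1.2] op 0.652
```

View pics/w9.png

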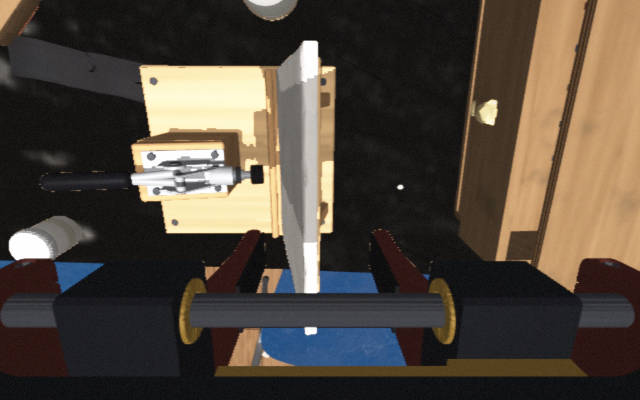

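apply_moves([
  [0.65,0,0,-0.04,0],
])

```text
time_s: 10.25
eef_pos: [0.5588, 0.3272, 0.3083]
orientation: [[-0.047, 0.997, 0.066], [0.999, 0.046, 0.022], [0.018, 0.067, -0.998]]
contact_force: [0.8, 1.0, 0.5]
opening: 0.65
```

apply_moves([
  [0.65,0,0,0,0],
])

```text
time_s: 10.38
eef_pos: [0.5613, 0.3289, 0.3146]
orientation: [[-0.048, 0.996, 0.076], [0.999, 0.046, 0.026], [0.022, 0.077, -0.997]]
contact_force: [-0.0, 0.6, 0.7]
opening: 0.65
```

apply_moves([
  [0.65,0,0,0,0],
])

```text
time_s: 10.5
eef_pos: [0.5613, 0.3293, 0.3158]
orientation: [[-0.048, 0.996, 0.077], [0.999, 0.046, 0.027], [0.023, 0.078, -0.997]]
contact_force: [-0.2, -0.8, -0.3]
opening: 0.645
```

apply_moves([
  [0.65,0,0,0.04,0],
])

```text
time_s: 10.62
eef_pos: [0.567, 0.3318, 0.2799]
orientation: [[-0.049, 0.995, 0.085], [0.998, 0.046, 0.031], [0.026, 0.087, -0.996]]
contact_force: [0.7, 0.7, -1.0]
opening: 0.65
```

apply_moves([
  [0.65,0,0,0,0],
])

```text
time_s: 10.75
eef_pos: [0.5648, 0.3308, 0.2766]
orientation: [[-0.049, 0.996, 0.079], [0.999, 0.047, 0.028], [0.024, 0.08, -0.996]]
contact_force: [-0.3, 0.4, 0.2]
opening: 0.651
```

apply_moves([
  [0.65,0,-0.05,0,0],
])

```text
time_s: 10.88
eef_pos: [0.5179, 0.329, 0.2737]
orientation: [[-0.047, 0.995, 0.082], [0.999, 0.045, 0.029], [0.025, 0.084, -0.996]]
contact_force: [-0.2, 0.5, 0.1]
opening: 0.65
```

apply_moves([
  [0.65,0,0,0,0],
])

```text
time_s: 11.0
eef_pos: [0.5141, 0.3285, 0.2737]
orientation: [[-0.048, 0.996, 0.079], [0.999, 0.046, 0.028], [0.024, 0.08, -0.997]]
contact_force: [-0.1, 0.8, 0.0]
opening: 0.649
```

apply_moves([
  [0.65,0,0.05,0,0],
])

```text
time_s: 11.12
eef_pos: [0.5623, 0.3314, 0.2795]
orientation: [[-0.05, 0.996, 0.079], [0.998, 0.048, 0.028], [0.024, 0.08, -0.996]]
contact_force: [0.8, 0.2, 0.7]
opening: 0.652
```

apply_moves([
  [0.65,0,0,0,0],
])

```text
time_s: 11.25
eef_pos: [0.5665, 0.3318, 0.2813]
orientation: [[-0.049, 0.995, 0.083], [0.998, 0.047, 0.03], [0.026, 0.085, -0.996]]
contact_force: [-0.9, -0.8, 0.6]
opening: 0.649
```

apply_moves([
  [0.65,0,0,0,0],
])

```text
time_s: 11.38
eef_pos: [0.5669, 0.3319, 0.2821]
orientation: [[-0.049, 0.995, 0.084], [0.998, 0.047, 0.03], [0.026, 0.085, -0.996]]
contact_force: [0.4, 0.6, 0.1]
opening: 0.65
```

```bash
python3 -c "
from h import *
obs()"
```

```text
t 11.38 pos [0.5669 0.3319 0.2821] R [[-0.049, 0.995, 0.084], [0.998, 0.047, 0.03], [0.026, 0.085, -0.996]] q [ 0.43  0.35  1.38 -0.01  1.32 -1.19] F [0.4 0.6 0.1] op 0.65
```

apply_moves([
  [0.65,-0.013,-0.018,0,0],
  [0.65,0,0,0.05,0],
  [0.65,0,0,0.035,0],
])

```text
time_s: 11.75
eef_pos: [0.5588, 0.3221, 0.1996]
orientation: [[-0.05, 0.994, 0.093], [0.998, 0.047, 0.035], [0.03, 0.095, -0.995]]
contact_force: [0.3, 0.7, 0.2]
opening: 0.65
```

```bash
python3 - <<'E'
from h import *
obs()
p=grab('wrist','w10.png');s=grab('scene');d=grab('side')
a=cv2.resize(s['pixels'][80:190,270:380,::-1],None,fx=3.5,fy=3.5);b=cv2.resize(d['pixels'][160:270,190:300,::-1],None,fx=3.5,fy=3.5)
cv2.imwrite('pics/m10.png',np.hstack([a,b]))
E
```

```text
t 11.75 pos [0.5588 0.3221 0.1996] R [[-0.05, 0.994, 0.093], [0.998, 0.047, 0.035], [0.03, 0.095, -0.995]] q [ 0.42  0.39  1.52 -0.01  1.13 -1.2 ] F [0.3 0.7 0.2] op 0.65
```

View pics/m10.png

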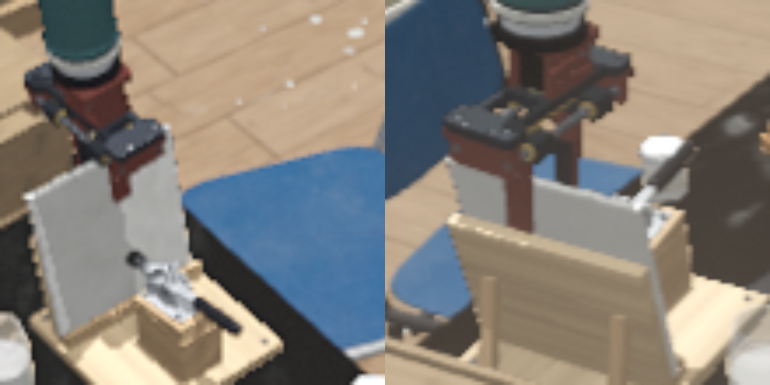

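View pics/w10.png

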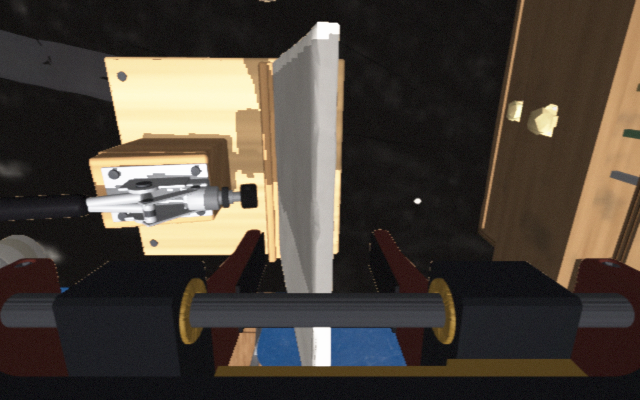

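apply_moves([
  [0,0,0,0,0],
  [0,0,0,0,0],
  [0,0,0,0,0],
], newtons=12)

```text
time_s: 12.28
eef_pos: [0.5604, 0.3232, 0.2046]
orientation: [[-0.05, 0.994, 0.097], [0.998, 0.047, 0.036], [0.031, 0.099, -0.995]]
contact_force: [0.2, 0.4, 0.8]
opening: 0.347
```

```bash
python3 - <<'E'
from h import *
s=obs();print(s['wrist_torque'])
p=grab('wrist','w11.png')
E
```

```text
t 12.28 pos [0.5604 0.3232 0.2046] R [[-0.05, 0.994, 0.097], [0.998, 0.047, 0.036], [0.031, 0.099, -0.995]] q [ 0.42  0.39  1.52 -0.01  1.13 -1.2 ] F [0.2 0.4 0.8] op 0.347
[0.0343 0.0447 0.043 ]
```

View pics/w11.png

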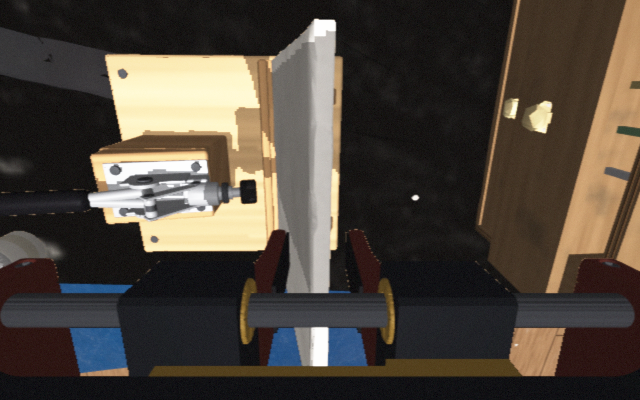

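apply_moves([
  [0,0,0,0.006,0],
  [0,0,0,0.004,0],
  [0,0,0,0.001,0],
  [0,0,0,0.001,0],
], newtons=12)

```text
time_s: 12.82
eef_pos: [0.5632, 0.3209, 0.199]
orientation: [[-0.052, 0.993, 0.103], [0.998, 0.049, 0.032], [0.027, 0.105, -0.994]]
contact_force: [-3.9, -0.5, 7.1]
opening: 0.182
```

```bash
python3 - <<'E'
from h import *
s=obs();print(s['wrist_torque'])
p=grab('wrist','w12.png');s=grab('scene');d=grab('side')
a=cv2.resize(s['pixels'][80:190,270:380,::-1],None,fx=3.5,fy=3.5);b=cv2.resize(d['pixels'][160:270,190:300,::-1],None,fx=3.5,fy=3.5)
cv2.imwrite('pics/m12.png',np.hstack([a,b]))
E
```

```text
t 12.82 pos [0.5632 0.3209 0.199 ] R [[-0.052, 0.993, 0.103], [0.998, 0.049, 0.032], [0.027, 0.105, -0.994]] q [ 0.42  0.39  1.52 -0.01  1.12 -1.2 ] F [-3.9 -0.5  7.1] op 0.182
[-0.3845  0.5061 -0.042 ]
```

View pics/w12.png

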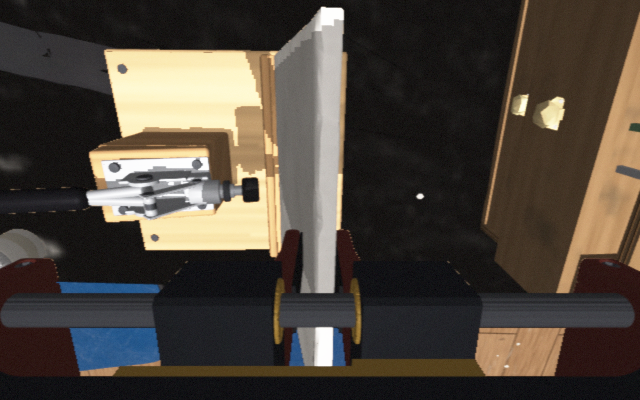

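View pics/m12.png

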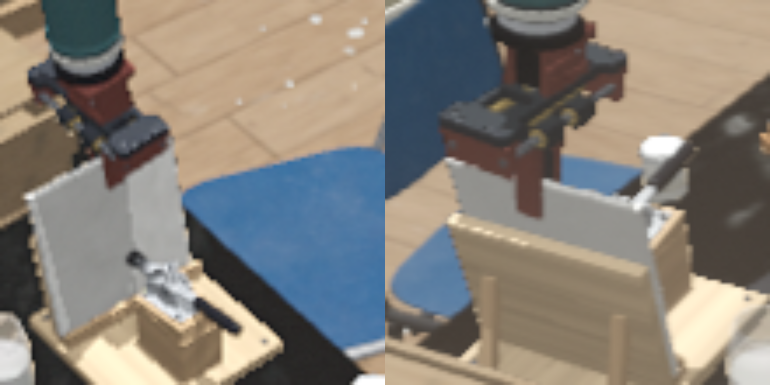

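apply_moves([
  [0,0,0,-0.012,0],
  [0,0,0,-0.015,0],
  [0,0,0,-0.02,0],
  [0,0,0,0,0],
], newtons=18)

```text
time_s: 13.48
eef_pos: [0.5555, 0.3161, 0.2443]
orientation: [[-0.051, 0.994, 0.096], [0.998, 0.049, 0.025], [0.02, 0.097, -0.995]]
contact_force: [-0.2, -2.9, -3.2]
opening: 0.157
```

```bash
python3 - <<'E'
from h import *
s=obs();print(s['wrist_torque'])
p=grab('wrist','w13.png');s=grab('scene');d=grab('side')
a=cv2.resize(s['pixels'][60:190,260:370,::-1],None,fx=3.5,fy=3.5);b=cv2.resize(d['pixels'][140:270,190:300,::-1],None,fx=3.5,fy=3.5)
cv2.imwrite('pics/m13.png',np.hstack([a,b]))
E
```

```text
t 13.47 pos [0.5555 0.3161 0.2443] R [[-0.051, 0.994, 0.096], [0.998, 0.049, 0.025], [0.02, 0.097, -0.995]] q [ 0.42  0.35  1.48 -0.02  1.22 -1.2 ] F [-0.2 -2.9 -3.2] op 0.157
[-0.8179  0.005  -0.0598]
```

View pics/m13.png

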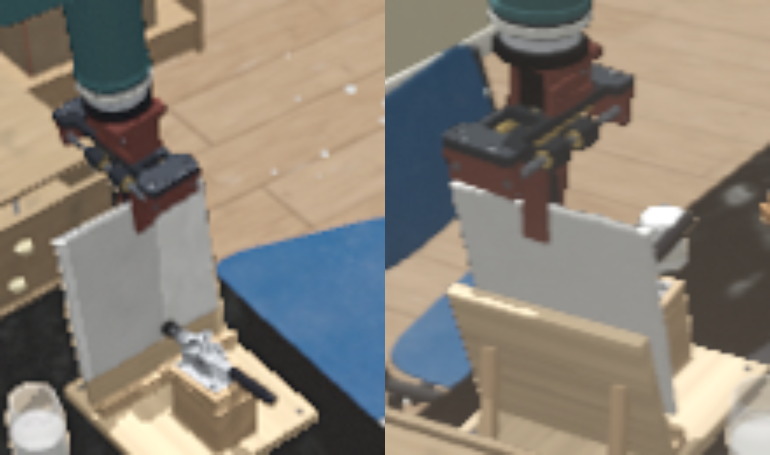

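apply_moves([
  [0,0,0,-0.03,0],
  [0,0,0,-0.03,0],
  [0,0,0,-0.03,0],
  [0,0,0,-0.03,0],
  [0,0,0,-0.03,0],
], newtons=22)

```text
time_s: 14.25
eef_pos: [0.5373, 0.3115, 0.3852]
orientation: [[-0.051, 0.996, 0.077], [0.999, 0.05, 0.019], [0.015, 0.078, -0.997]]
contact_force: [-0.4, 0.0, -5.3]
opening: 0.116
```

```bash
python3 - <<'E'
from h import *
s=obs();print(s['wrist_torque'])
p=grab('wrist','w14.png');s=grab('scene');d=grab('side')
a=cv2.resize(s['pixels'][40:190,260:370,::-1],None,fx=3.5,fy=3.5);b=cv2.resize(d['pixels'][110:260,190:300,::-1],None,fx=3.5,fy=3.5)
cv2.imwrite('pics/m14.png',np.hstack([a,b]))
E
```

```text
t 14.25 pos [0.5373 0.3115 0.3852] R [[-0.051, 0.996, 0.077], [0.999, 0.05, 0.019], [0.015, 0.078, -0.997]] q [ 0.42  0.25  1.28 -0.01  1.54 -1.2 ] F [-0.4  0.  -5.3] op 0.116
[ 0.0693  0.0448 -0.026 ]
```

View pics/m14.png

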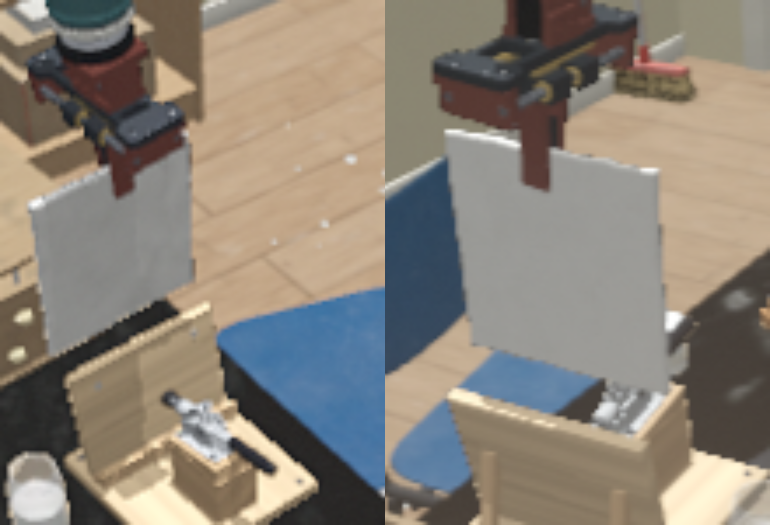

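View pics/w14.png

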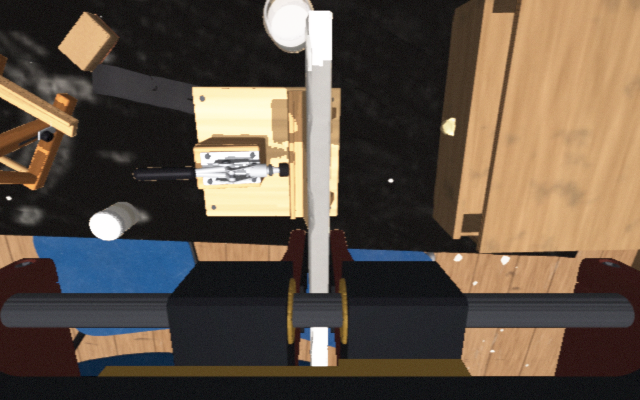

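apply_moves([
  [0,-0.03,-0.01,-0.02,0],
  [0,-0.05,-0.02,-0.02,0],
  [0,-0.05,-0.02,-0.01,0],
  [0,-0.05,-0.01,0,0.05],
  [0,-0.03,0,0,0.12],
  [0,0,0,0,0.16],
  [0,0,0,0,0.16],
  [0,0,0,0,0.16],
  [0,0,0,0,0.16],
], newtons=22)

```text
time_s: 15.52
eef_pos: [0.4772, 0.0934, 0.4065]
orientation: [[0.705, 0.707, 0.055], [0.707, -0.706, 0.021], [0.053, 0.024, -0.998]]
contact_force: [-0.8, -0.5, -5.6]
opening: 0.116
```

```bash
python3 - <<'E'
from h import *
s=obs();print(s['wrist_torque'])
p=grab('wrist','w15.png');s=grab('scene','s15.png')
E
```

```text
t 15.53 pos [0.4772 0.0934 0.4065] R [[0.705, 0.707, 0.055], [0.707, -0.706, 0.021], [0.053, 0.024, -0.998]] q [ 0.04  0.03  1.49  0.02  1.57 -0.75] F [-0.8 -0.5 -5.6] op 0.116
[-0.1221  0.0874 -0.0212]
```

View pics/s15.png

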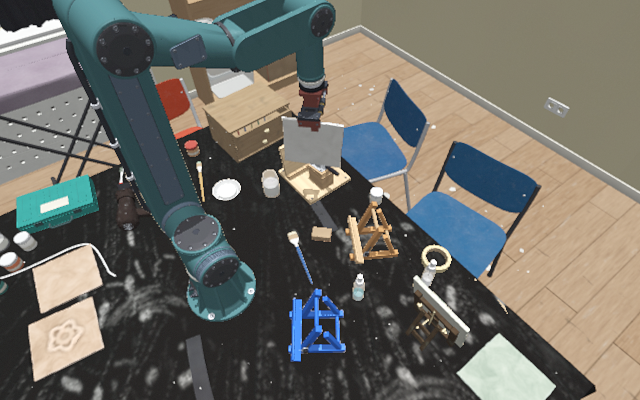

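View pics/w15.png

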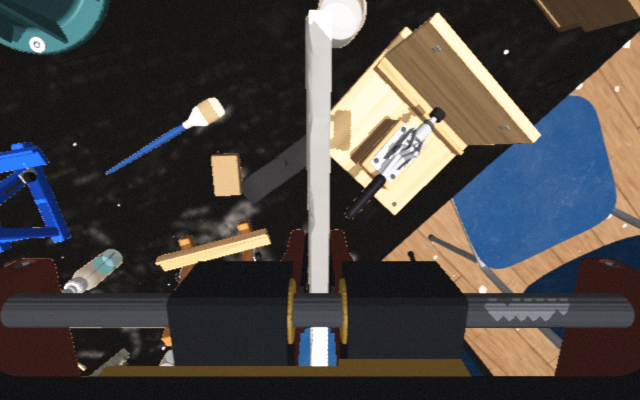

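apply_moves([
  [0,0,0,-0.01,0.16],
  [0,0,0,0,0.16],
  [0,0,0,0,0.16],
  [0,0,0,0,0.16],
  [0,0,0,0,0.16],
  [0,0,0,0,0.16],
  [0,0,0,0,0.16],
  [0,0,0,0,0.13],
  [0,0,0,0,0],
], newtons=22)

```text
time_s: 16.75
eef_pos: [0.4732, 0.0948, 0.404]
orientation: [[0.895, -0.444, 0.038], [-0.445, -0.895, 0.023], [0.024, -0.037, -0.999]]
contact_force: [0.3, 0.1, -5.4]
opening: 0.114
```

```bash
python3 - <<'E'
from h import *
s=obs();print(s['wrist_torque'])
p=grab('wrist','w16.png');s=grab('scene','s16.png')
E
```

```text
t 16.75 pos [0.4732 0.0948 0.404 ] R [[0.895, -0.444, 0.038], [-0.445, -0.895, 0.023], [0.024, -0.037, -0.999]] q [0.04 0.04 1.49 0.02 1.58 0.5 ] F [ 0.3  0.1 -5.4] op 0.114
[-0.1676  0.2003 -0.027 ]
```

View pics/w16.png

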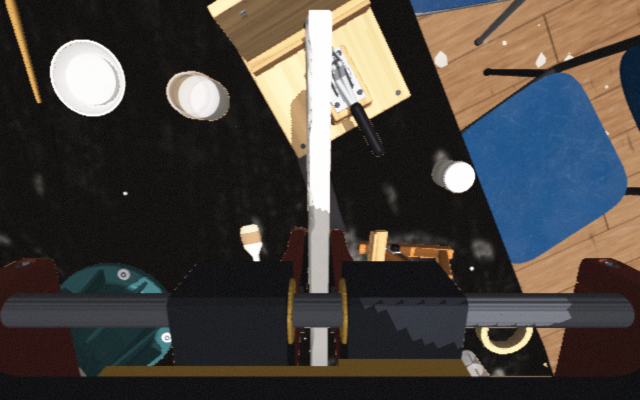

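apply_moves([
  [0,0.012,0.03,0,0],
  [0,0.02,0.045,0,0],
  [0,0.02,0.045,0,0],
  [0,0.01,0.03,0,0],
  [0,0,0,0,0],
], newtons=22)

```text
time_s: 17.48
eef_pos: [0.4635, -0.0711, 0.3986]
orientation: [[0.905, -0.425, 0.038], [-0.426, -0.905, 0.023], [0.025, -0.037, -0.999]]
contact_force: [0.1, 0.6, -5.2]
opening: 0.117
```

```bash
python3 - <<'E'
from h import *
import pickle
s=obs();print(s['wrist_torque'])
p=grab('wrist','w17.png');s=grab('scene','s17.png');d=grab('side','d17.png')
pickle.dump((p,s,d),open('v17.pkl','wb'))
crop(s,330,80,430,280,3,'s17a.png');crop(d,270,50,390,240,3.1,'d17a.png')
E
```

```text
t 17.48 pos [ 0.4635 -0.0711  0.3986] R [[0.905, -0.425, 0.038], [-0.426, -0.905, 0.023], [0.025, -0.037, -0.999]] q [-0.33  0.02  1.52  0.03  1.58  0.11] F [ 0.1  0.6 -5.2] op 0.117
[0.0218 0.1223 0.0389]
```

View pics/w17.png

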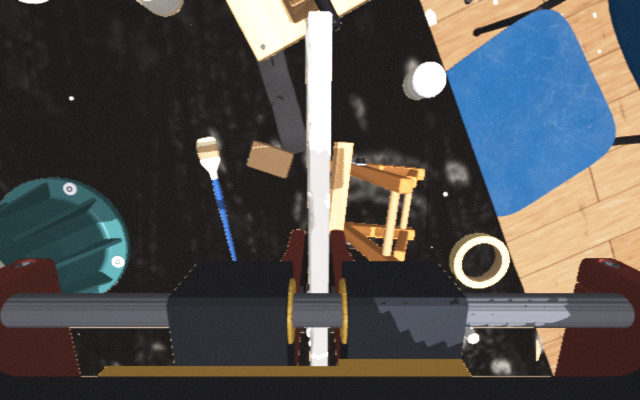

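View pics/s17a.png

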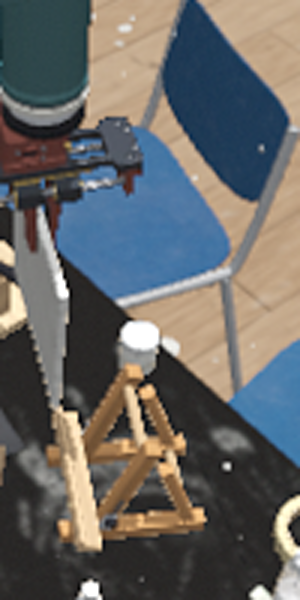

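View pics/d17a.png

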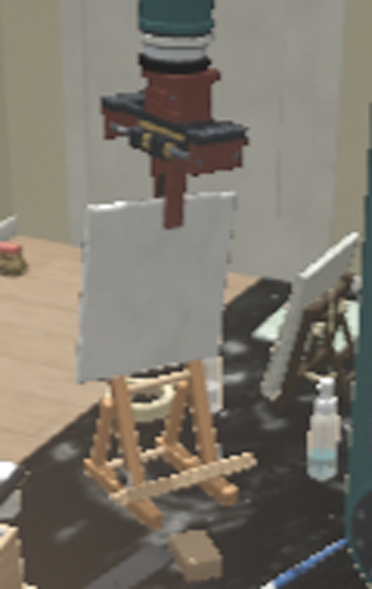

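```bash
python3 - <<'E'
import cv2
def c(im,x0,y0,x1,y1,k,f):
    o=cv2.resize(im[y0:y1,x0:x1],None,fx=k,fy=k,interpolation=2)
    for x in range(x0-x0%10+10,x1,10): cv2.line(o,((x-x0)*k,0),((x-x0)*k,6 if x%50 else 20),(0,255,255),1)
    for y in range(y0-y0%10+10,y1,10): cv2.line(o,(0,(y-y0)*k),(6 if y%50 else 20,(y-y0)*k),(0,255,255),1)
    cv2.imwrite('pics/'+f,o)
c(cv2.imread('pics/w17.png'),320,135,440,265,5 if 0 else 4,'w17a.png')
c(cv2.imread('pics/s17.png'),340,185,420,275,6,'s17b.png')
c(cv2.imread('pics/d17.png'),290,155,370,225,7,'d17b.png')
E
```

```text
(no output)
```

View pics/w17a.png

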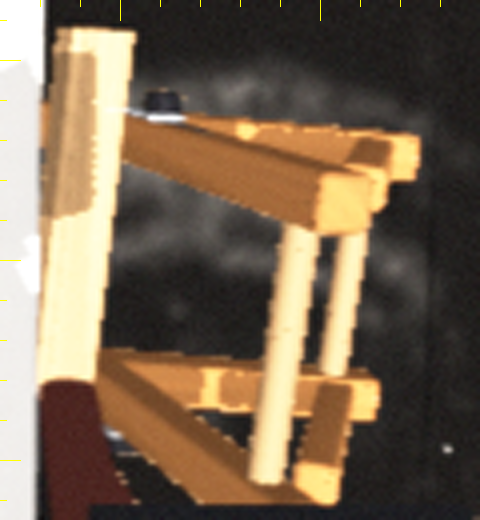

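View pics/s17b.png

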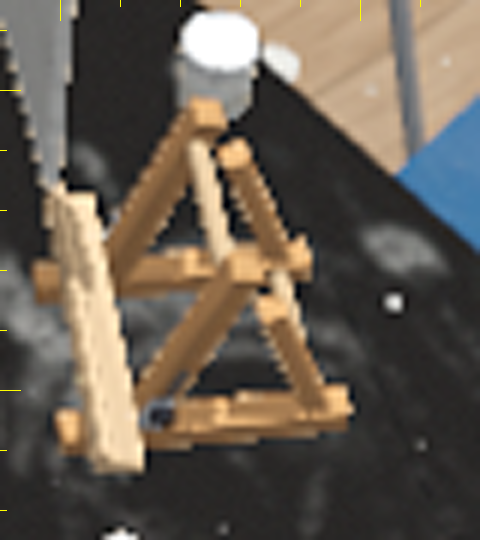

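View pics/d17b.png

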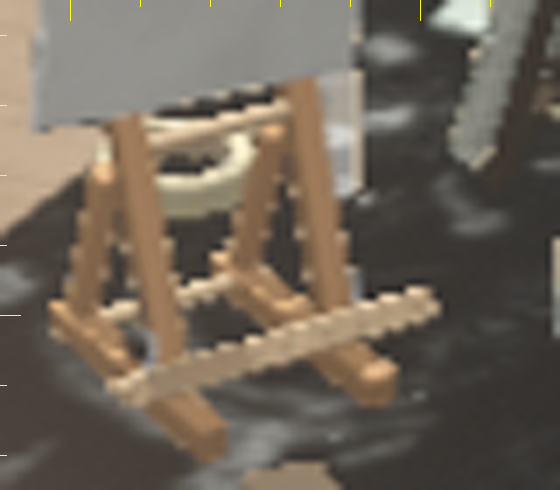

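```bash
cat > stand.py <<'E'
from h import *
from scipy.optimize import least_squares
t=np.deg2rad(18);c,s=np.cos(t),np.sin(t)
Rr=np.array([[c,0,s],[0,1,0],[-s,0,c]])
def R2W(v,P):
    x,y,th,h=v[:4];R=np.array([[np.cos(th),-np.sin(th),0],[np.sin(th),np.cos(th),0],[0,0,1]])
    return (np.atleast_2d(P)@Rr.T+[0,0,.022])@R.T+[x,y,0]
def pts(v):
    h=v[3]
    return dict(uA=[0,.065,.163],uB=[0,.045,.163],uc=[0.009,.055,.163],vc=[0.009,-.055,.163],uf=[0,.055,.163],vf=[0,-.055,.163],
      lfP=[-.0305,.098,h+.008],lfM=[-.0305,-.098,h+.008],lbP=[0,.098,h],lbM=[0,-.098,h])
def fit(ob,v0):
    def res(v):
        P=pts(v);return np.concatenate([(proj(p,R2W(v,P[k]))[0]-[a,b])*w for p,k,a,b,w in ob])
    r=least_squares(res,v0,loss='soft_l1')
    for (p,k,a,b,w),e in zip(ob,res(r.x).reshape(-1,2)): print(p['shot'],k,e/w)
    return r.x
E
python3 - <<'E'
from stand import *
import pickle
W,S,D=pickle.load(open('v17.pkl','rb'))
ob=[(W,'uA',398.75,179.5,1.5),(W,'uB',399.5,194.25,1.5),(W,'lbP',353.2,144.5,1.5),(W,'lfP',334.2,145,1.5),
(S,'uc',374.7,204.2,1),(S,'vc',381,229.3,1),(D,'uf',307.9,171,1),(D,'vf',332.4,164.6,1),(D,'lfP',305.4,209.3,1),(D,'lfM',351.1,196.1,1),
(S,'lfP',340+58/6,185+190/6,1),(S,'lfM',340+92/6,185+460/6,1)]
v=fit(ob,[.49,-.15,-.48,.035]);print(v,np.rad2deg(v[2]));np.save('stand.npy',v)
P=pts(v)
for k in P: print(k,R2W(v,P[k]).round(4))
E
```

```text
51 uA [ 1.6487 -0.1592]
51 uB [-1.1614  1.0071]
51 lbP [-1.5268 -0.0177]
51 lfP [ 2.1132 -1.2375]
52 uc [-0.5304 -0.908 ]
52 vc [ 0.1204 -0.353 ]
53 uf [ 0.4527 -0.4645]
53 vf [ 0.0942 -0.5942]
53 lfP [ 3.5663 -0.0476]
53 lfM [ 0.2017 -0.3169]
52 lfP [-1.6497 -0.0174]
52 lfM [ 2.1267 -0.1018]
[ 0.4886 -0.1449 -0.5109  0.0169] -29.27518051305622
uA [[ 0.5643 -0.1129  0.177 ]]
uB [[ 0.5545 -0.1303  0.177 ]]
uc [[ 0.5669 -0.1258  0.1742]]
vc [[ 0.5131 -0.2217  0.1742]]
uf [[ 0.5594 -0.1216  0.177 ]]
vf [[ 0.5056 -0.2175  0.177 ]]
lfP [[ 0.5179 -0.049   0.0551]]
lfM [[ 0.4221 -0.22    0.0551]]
lbP [[ 0.5411 -0.062   0.0381]]
lbM [[ 0.4452 -0.233   0.0381]]
```

```bash
python3 - <<'E'
from stand import *
import pickle
W,S,D=pickle.load(open('v17.pkl','rb'))
print('foot -y',tri([S,D],[(349,216),(341,165.5)]),'top -y',tri([S,D],[(352.7,176),(346.5,111.9)]))
R=np.array([[0.905,-0.425,0.038],[-0.426,-0.905,0.023],[0.025,-0.037,-0.999]]);T=np.array([.4635,-.0711,.3986])
# predicted tile corners: centre 68mm below TCP along tile, in-plane rot a
for a in (0.,.105):
    e=R[:,1]*np.cos(a)+R[:,2]*np.sin(a); up=-(R[:,2]*np.cos(a)-R[:,1]*np.sin(a))
    g=T-R[:,2]*.019
    for (u,w) in [(-.2+.05,.1),(-.2+.05,-.1),(.05,.1),(.05,-.1)]:
        X=g+up*(u)+e*w; print(a,X,proj(D,X)[0],proj(S,X)[0])
E
```

```text
foot -y [ 0.4355 -0.1429  0.2181] top -y [ 0.4261 -0.1559  0.421 ]
0.0 [ 0.426  -0.1586  0.264 ] [344.5345 152.2795] [349.6333 212.8054]
0.0 [0.511  0.0224 0.2714] [298.7727 164.1533] [335.7587 166.2736]
0.0 [ 0.4184 -0.1632  0.4638] [348.1034  98.1098] [351.5625 170.2698]
0.0 [0.5034 0.0178 0.4712] [299.4301 106.6764] [335.6176 121.7367]
0.105 [ 0.4333 -0.1436  0.255 ] [340.8884 155.6457] [348.332  210.4687]
0.105 [0.517  0.0359 0.2833] [295.0549 162.0612] [334.7928 160.8397]
0.105 [ 0.4168 -0.1672  0.4529] [348.955  101.0099] [351.8574 174.1459]
0.105 [0.5005 0.0123 0.4812] [300.9849 103.2679] [336.0285 120.4074]
```

apply_moves([
  [0,0,0,0,0.06],
  [0,0.025,0.028,0,0.012],
  [0,0.027,0.028,0,0],
  [0,0.006,0.006,0,0],
  [0,0,0,0,0],
], newtons=22)

```text
time_s: 18.25
eef_pos: [0.4868, -0.1455, 0.3977]
orientation: [[0.878, -0.476, 0.04], [-0.477, -0.878, 0.028], [0.021, -0.044, -0.999]]
contact_force: [-0.3, 0.3, -5.2]
opening: 0.113
```

```bash
cat > rel.py <<'E'
from stand import *
def rel(v=None):
    v=np.load('stand.npy') if v is None else v
    s=obs();T=np.array(s['eef_pos']);R=np.array(s['orientation']);th=v[2]
    d=np.array([np.cos(th),np.sin(th)]);y=np.array([-np.sin(th),np.cos(th)]);r=T[:2]-v[:2]
    print('TCP level x %.4f y %.4f z %.4f'%(r@d,r@y,T[2]),'bearing err deg',round(np.rad2deg(np.arctan2(R[1,0],R[0,0])-th),2),
     'z.d %.3f z.y %.3f'%(R[:2,2]@d,R[:2,2]@y),'F d,y,z',np.round([s['contact_force'][:2]@d,s['contact_force'][:2]@y,s['contact_force'][2]],2),'tq',np.round(s['wrist_torque'],2))
    f=T+R[:,2]*.1665; print('foot mid approx level x %.4f z %.4f'%((f[:2]-v[:2])@d,f[2]))
    # tool move to reach level target
    return T,R,d,y,v
def to(T,R,d,y,v,tx,ty,tz):
    D=np.r_[v[:2]+d*tx+y*ty,tz]-T; print('tool move',(R.T@D).round(4))
E
python3 -c "
from rel import *
a=rel();to(*a,-.0057,-.0043,.26)"
```

```text
t 18.25 pos [ 0.4868 -0.1455  0.3977] R [[0.878, -0.476, 0.04], [-0.477, -0.878, 0.028], [0.021, -0.044, -0.999]] q [-0.46  0.09  1.45  0.04  1.58  0.04] F [-0.3  0.3 -5.2] op 0.113
TCP level x -0.0013 y -0.0014 z 0.3977 bearing err deg 0.76 z.d 0.021 z.y 0.044 F d,y,z [-0.38  0.11 -5.18] tq [-0.12  0.25 -0.05]
foot mid approx level x 0.0022 z 0.2314
tool move [-0.0074  0.0089  0.1373]
```

apply_moves([
  [0,-0.018,0.009,0.02,0.013],
  [0,0,0,0.035,0],
  [0,0,0,0.035,0],
  [0,0,0,0,0],
], newtons=22)

```text
time_s: 18.75
eef_pos: [0.4698, -0.1361, 0.3063]
orientation: [[0.876, -0.481, 0.042], [-0.483, -0.875, 0.03], [0.022, -0.047, -0.999]]
contact_force: [-0.3, 0.9, -4.7]
opening: 0.112
```

```bash
python3 - <<'E'
from rel import *
import pickle
a=rel();to(*a,-.0057,-.0043,.26)
W,S,D=grab('wrist','w19.png'),grab('scene','s19.png'),grab('side','d19.png')
pickle.dump((W,S,D),open('v19.pkl','wb'))
def c(im,x0,y0,x1,y1,k):
    o=cv2.resize(im['pixels'][y0:y1,x0:x1,::-1],None,fx=k,fy=k,interpolation=2)
    for x in range(x0-x0%10+10,x1,10): cv2.line(o,((x-x0)*k,0),((x-x0)*k,6 if x%50 else 20),(0,255,255),1)
    for y in range(y0-y0%10+10,y1,10): cv2.line(o,(0,(y-y0)*k),(6 if y%50 else 20,(y-y0)*k),(0,255,255),1)
    return o
cv2.imwrite('pics/m19.png',np.hstack([c(S,335,140,415,280,4),c(D,285,90,385,230,4)]))
E
```

```text
t 18.75 pos [ 0.4698 -0.1361  0.3063] R [[0.876, -0.481, 0.042], [-0.483, -0.875, 0.03], [0.022, -0.047, -0.999]] q [-0.46  0.11  1.64  0.05  1.37  0.03] F [-0.3  0.9 -4.7] op 0.112
TCP level x -0.0207 y -0.0015 z 0.3063 bearing err deg 0.41 z.d 0.022 z.y 0.047 F d,y,z [-0.71  0.64 -4.72] tq [-0.2   0.2  -0.04]
foot mid approx level x -0.0171 z 0.1400
tool move [0.0139 0.0051 0.0464]
```

View pics/m19.png

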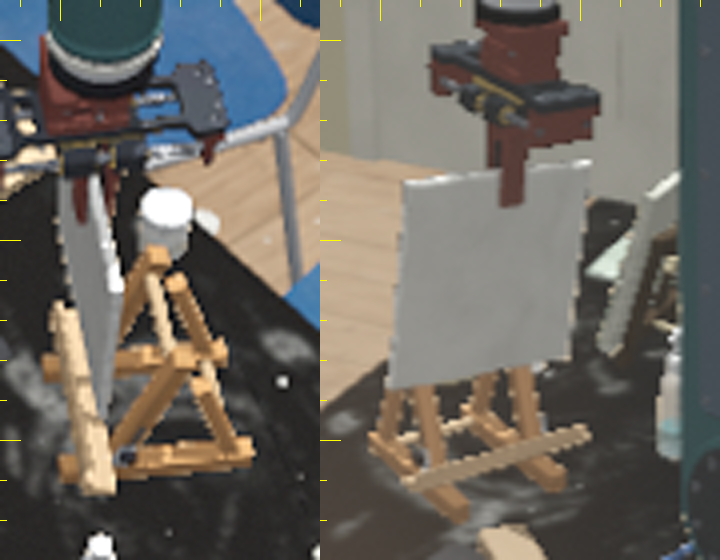

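View pics/w19.png

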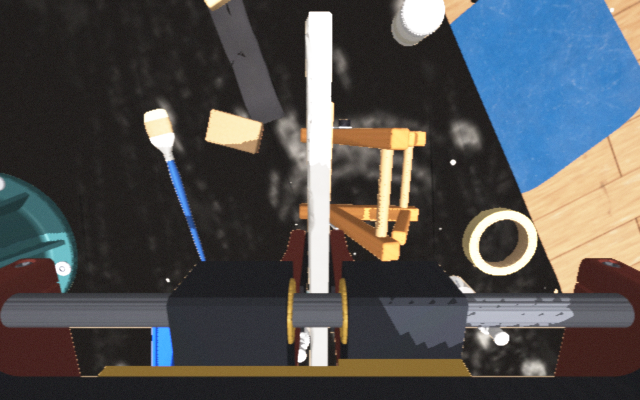

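```bash
python3 - <<'E'
from stand import *
import pickle
W,S,D=pickle.load(open('v19.pkl','rb'))
o=cv2.resize(W['pixels'][120:265,325:435,::-1],None,fx=4,fy=4,interpolation=2);cv2.imwrite('pics/w19a.png',o)
v=np.load('stand.npy');P=pts(v)
for k in ['uc','vc','uf','vf','uA','uB']:print(k,proj(W,R2W(v,P[k])))
E
```

```text
uc [[399.7818 140.8622]]
vc [[392.9421 253.6775]]
uf [[391.2867 140.8683]]
vf [[385.0067 254.7324]]
uA [[391.9073 129.6164]]
uB [[390.675  151.9594]]
```

View pics/w19a.png

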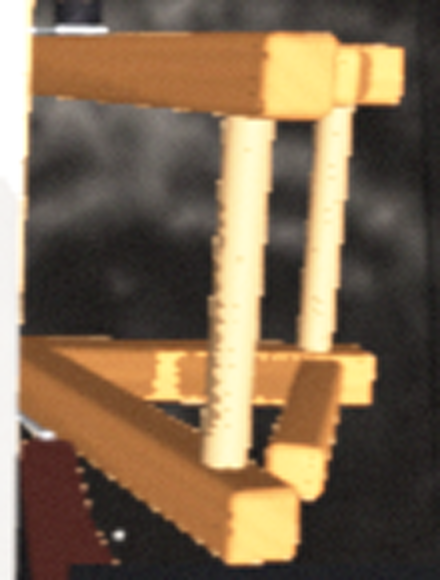

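```bash
python3 - <<'E'
from rel import *
import pickle
W1,S,D=pickle.load(open('v17.pkl','rb'));W=pickle.load(open('v19.pkl','rb'))[0]
def pts2(v):
    P=pts0(v);P.update(vA=[0,-.045,.163],vB=[0,-.065,.163]);return P
import stand; pts0=stand.pts; stand.pts=pts2
ob=[(W,'uA',392,128,2),(W,'uB',391,149.5,2),(W,'vA',382.5,242.5,2),(W,'vB',381.2,260.5,2),(W1,'lbP',353.2,144.5,1.5),(W1,'lfP',334.2,145,1.5),
(S,'uc',374.7,204.2,1),(S,'vc',381,229.3,1),(D,'uf',307.9,171,1),(D,'vf',332.4,164.6,1),(D,'lfP',305.4,209.3,1),(D,'lfM',351.1,196.1,1),
(S,'lfP',340+58/6,185+190/6,1),(S,'lfM',340+92/6,185+460/6,1)]
v=stand.fit(ob,[.49,-.15,-.48,.035]);print(v,np.rad2deg(v[2]));np.save('stand.npy',v)
E
```

```text
54 uA [ 0.2079 -0.677 ]
54 uB [-0.6132  0.2191]
54 vA [0.2961 0.5706]
54 vB [0.032  1.8059]
51 lbP [-0.6824 -1.9799]
51 lfP [ 3.0112 -3.7308]
52 uc [-0.6701 -1.3016]
52 vc [-0.9142 -0.7021]
53 uf [ 0.0092 -0.3301]
53 vf [ 0.084  -0.2042]
53 lfP [2.5232 0.1113]
53 lfM [-0.0079  0.3603]
52 lfP [-1.5407 -0.8768]
52 lfM [ 0.723  -0.9669]
[ 0.4889 -0.1412 -0.5378  0.0169] -30.81463480835213
```

```bash
python3 -c "
from rel import *
a=rel();to(*a,-.0057,-.0043,.25)"
```

```text
t 18.9 pos [ 0.4729 -0.1383  0.3102] R [[0.875, -0.482, 0.05], [-0.483, -0.875, 0.026], [0.031, -0.047, -0.998]] q [-0.46  0.1   1.63  0.05  1.37  0.03] F [ 0.3 -0.4 -4.7] op 0.114
TCP level x -0.0152 y -0.0057 z 0.3102 bearing err deg 1.9 z.d 0.029 z.y 0.048 F d,y,z [ 0.47 -0.16 -4.75] tq [-0.15  0.21  0.07]
foot mid approx level x -0.0103 z 0.1439
tool move [0.0077 0.0018 0.0604]
```

apply_moves([
  [0,0.008,0.002,0.01,0.034],
  [0,0,0,0.025,0],
  [0,0,0,0.025,0],
  [0,0,0,0,0],
], newtons=22)

```text
time_s: 19.4
eef_pos: [0.4875, -0.1453, 0.2532]
orientation: [[0.855, -0.516, 0.06], [-0.518, -0.855, 0.021], [0.04, -0.049, -0.998]]
contact_force: [-0.2, 0.4, -4.4]
opening: 0.115
```

```bash
cat > look.py <<'E'
import sys
from rel import *
n=sys.argv[1]
W,S,D=grab('wrist','w%s.png'%n),grab('scene'),grab('side')
a=rel();to(*a,-.0057,-.0043,.22)
def c(im,x0,y0,x1,y1,k): return cv2.resize(im['pixels'][y0:y1,x0:x1,::-1],None,fx=k,fy=k,interpolation=2)
cv2.imwrite('pics/m%s.png'%n,np.hstack([c(S,335,150,415,275,4.6),c(D,285,100,375,225,4.6)]))
E
python3 look.py 20
```

```text
t 19.55 pos [ 0.489  -0.1459  0.2556] R [[0.855, -0.515, 0.064], [-0.517, -0.856, 0.019], [0.045, -0.05, -0.998]] q [-0.46  0.17  1.7   0.05  1.23  0.07] F [ 0.6 -0.1 -4.9] op 0.112
TCP level x 0.0025 y -0.0040 z 0.2556 bearing err deg -0.35 z.d 0.045 z.y 0.049 F d,y,z [ 0.62  0.22 -4.86] tq [-0.15  0.19  0.02]
foot mid approx level x 0.0100 z 0.0895
tool move [-0.0098  0.0021  0.0352]
```

View pics/m20.png

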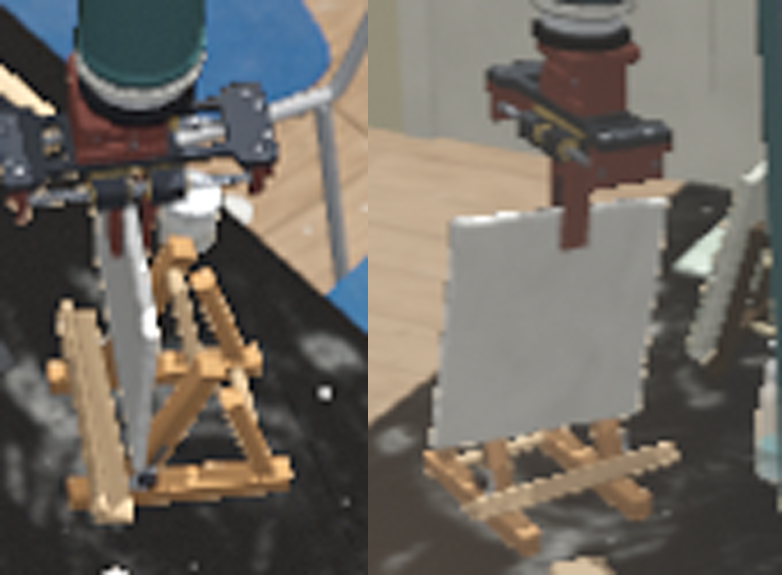

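apply_moves([
  [0,-0.012,0.002,0.008,0],
  [0,0,0,0.012,0],
], newtons=22)

```text
time_s: 19.8
eef_pos: [0.4797, -0.1416, 0.2365]
orientation: [[0.854, -0.515, 0.068], [-0.517, -0.856, 0.017], [0.049, -0.05, -0.998]]
contact_force: [0.3, -1.0, -4.9]
opening: 0.117
```

```bash
python3 look.py 21
```

```text
t 19.95 pos [ 0.4801 -0.1417  0.2358] R [[0.855, -0.515, 0.067], [-0.517, -0.856, 0.018], [0.048, -0.05, -0.998]] q [-0.46  0.17  1.75  0.05  1.17  0.06] F [-0.   0.1 -4.8] op 0.114
TCP level x -0.0073 y -0.0049 z 0.2358 bearing err deg -0.37 z.d 0.048 z.y 0.050 F d,y,z [-0.06  0.04 -4.78] tq [-0.14  0.22  0.02]
foot mid approx level x 0.0007 z 0.0697
tool move [0.0008 0.0001 0.0159]
```

View pics/m21.png

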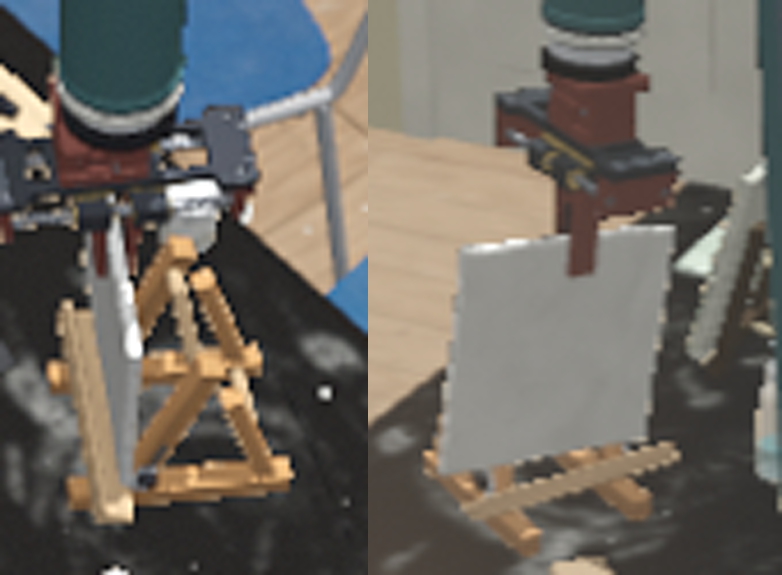

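View pics/w21.png

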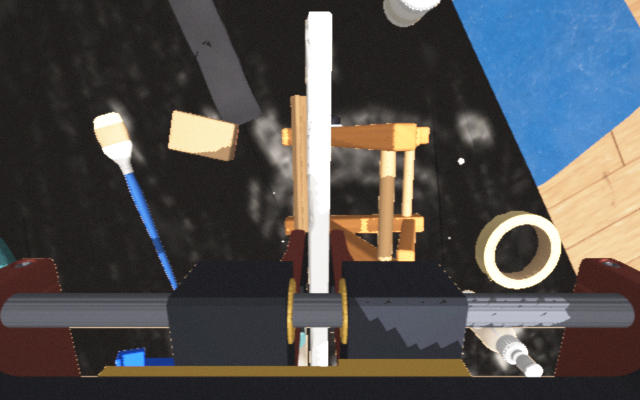

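apply_moves([
  [0,0.001,0,0.008,0],
], newtons=14)

```text
time_s: 20.08
eef_pos: [0.4823, -0.1425, 0.2283]
orientation: [[0.854, -0.515, 0.068], [-0.517, -0.856, 0.017], [0.05, -0.05, -0.998]]
contact_force: [-1.0, -0.1, -5.3]
opening: 0.112
```

```bash
cat > q.py <<'E'
from rel import *
grab('scene');a=rel()
E
python3 q.py
```

```text
t 20.12 pos [ 0.4815 -0.1421  0.2268] R [[0.855, -0.515, 0.066], [-0.517, -0.856, 0.018], [0.047, -0.05, -0.998]] q [-0.46  0.18  1.76  0.05  1.15  0.06] F [-0.5  0.1 -5.9] op 0.113
TCP level x -0.0058 y -0.0045 z 0.2268 bearing err deg -0.37 z.d 0.048 z.y 0.049 F d,y,z [-0.43 -0.17 -5.93] tq [-0.23  0.11  0.01]
foot mid approx level x 0.0021 z 0.0607
```

apply_moves([
  [0,0,0,0.006,0],
])

```text
time_s: 20.25
eef_pos: [0.483, -0.1419, 0.2213]
orientation: [[0.854, -0.515, 0.068], [-0.518, -0.855, 0.019], [0.049, -0.051, -0.997]]
contact_force: [1.8, 8.3, 17.3]
opening: 0.117
```

```bash
python3 q.py
```

```text
t 20.3 pos [ 0.4834 -0.1415  0.2211] R [[0.854, -0.516, 0.069], [-0.518, -0.855, 0.019], [0.049, -0.052, -0.997]] q [-0.46  0.19  1.76  0.05  1.14  0.06] F [0.3 3.2 2.6] op 0.114
TCP level x -0.0045 y -0.0030 z 0.2211 bearing err deg -0.42 z.d 0.049 z.y 0.052 F d,y,z [-1.43  2.92  2.63] tq [ 0.53  0.37 -0.05]
foot mid approx level x 0.0037 z 0.0551
```

apply_moves([
  [0,0,0,-0.001,0],
], newtons=8)

```text
time_s: 20.42
eef_pos: [0.4833, -0.1413, 0.2219]
orientation: [[0.854, -0.516, 0.069], [-0.518, -0.855, 0.02], [0.048, -0.052, -0.997]]
contact_force: [-0.4, 0.2, -5.5]
opening: 0.118
```

```bash
python3 look.py 22
```

```text
t 20.57 pos [ 0.4831 -0.1414  0.2219] R [[0.854, -0.516, 0.068], [-0.518, -0.855, 0.02], [0.048, -0.052, -0.997]] q [-0.46  0.19  1.76  0.05  1.14  0.06] F [ 0.2  0.3 -3.6] op 0.119
TCP level x -0.0048 y -0.0031 z 0.2219 bearing err deg -0.42 z.d 0.049 z.y 0.052 F d,y,z [ 0.02  0.32 -3.62] tq [0.07 0.39 0.04]
foot mid approx level x 0.0033 z 0.0558
tool move [-0.0009  0.0013  0.0018]
```

View pics/m22.png

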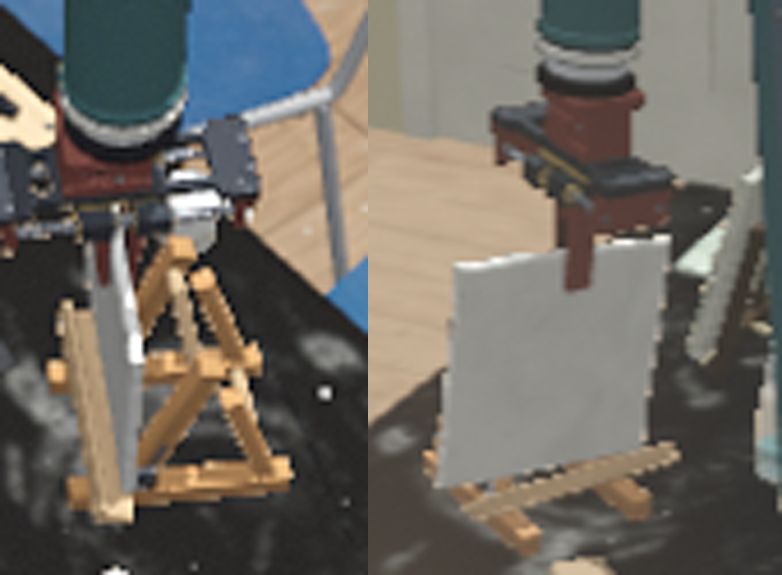

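apply_moves([
  [0,0,0,0.002,0],
  [0,0,0,0.002,0],
], newtons=7)

```text
time_s: 20.82
eef_pos: [0.4863, -0.141, 0.2202]
orientation: [[0.853, -0.516, 0.075], [-0.519, -0.855, 0.02], [0.054, -0.056, -0.997]]
contact_force: [1.7, 4.1, 7.7]
opening: 0.12
```

```bash
python3 q.py
```

```text
t 20.88 pos [ 0.4864 -0.141   0.2202] R [[0.853, -0.516, 0.075], [-0.519, -0.855, 0.02], [0.054, -0.056, -0.997]] q [-0.46  0.19  1.76  0.06  1.13  0.06] F [0.5 4.2 6. ] op 0.121
TCP level x -0.0022 y -0.0011 z 0.2202 bearing err deg -0.47 z.d 0.054 z.y 0.056 F d,y,z [-1.71  3.82  5.99] tq [ 0.71  0.18 -0.  ]
foot mid approx level x 0.0069 z 0.0542
```

apply_moves([
  [0,0,0,0.002,0],
  [0,0,0,0.002,0],
], newtons=7)

```text
time_s: 21.12
eef_pos: [0.4902, -0.1407, 0.2193]
orientation: [[0.853, -0.516, 0.083], [-0.519, -0.855, 0.02], [0.061, -0.06, -0.996]]
contact_force: [-0.9, 3.5, 6.5]
opening: 0.127
```

```bash
python3 q.py
```

```text
t 21.18 pos [ 0.4903 -0.1407  0.2193] R [[0.853, -0.516, 0.083], [-0.519, -0.855, 0.02], [0.061, -0.06, -0.996]] q [-0.46  0.19  1.76  0.06  1.12  0.06] F [0.9 3.3 5.5] op 0.125
TCP level x 0.0010 y 0.0012 z 0.2193 bearing err deg -0.51 z.d 0.061 z.y 0.060 F d,y,z [-0.94  3.24  5.48] tq [0.63 0.21 0.03]
foot mid approx level x 0.0112 z 0.0534
```

```bash
python3 look.py 23
```

```text
t 21.32 pos [ 0.4901 -0.1407  0.2193] R [[0.853, -0.516, 0.083], [-0.519, -0.855, 0.02], [0.061, -0.06, -0.996]] q [-0.46  0.19  1.76  0.06  1.12  0.06] F [1.8 3.7 5.6] op 0.125
TCP level x 0.0008 y 0.0011 z 0.2193 bearing err deg -0.51 z.d 0.061 z.y 0.060 F d,y,z [-0.4   4.12  5.57] tq [0.64 0.23 0.06]
foot mid approx level x 0.0110 z 0.0534
tool move [-0.0064  0.0054 -0.0014]
```

View pics/m23.png

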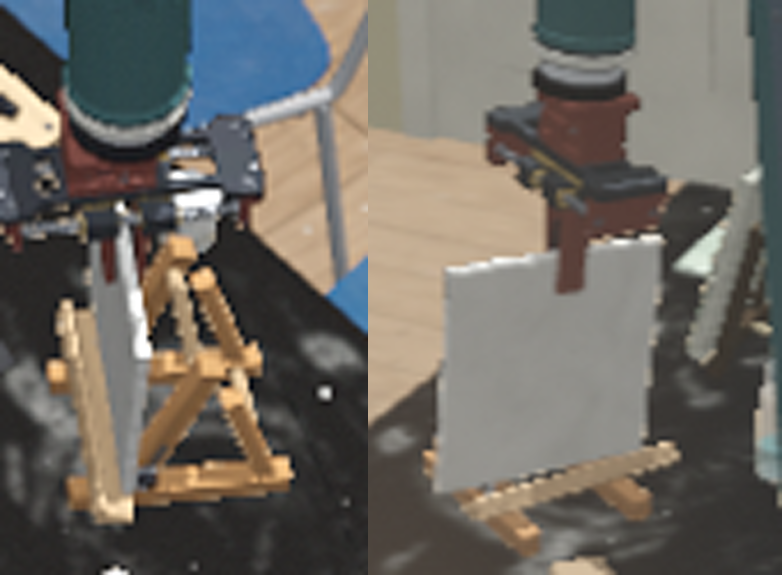

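View pics/w23.png

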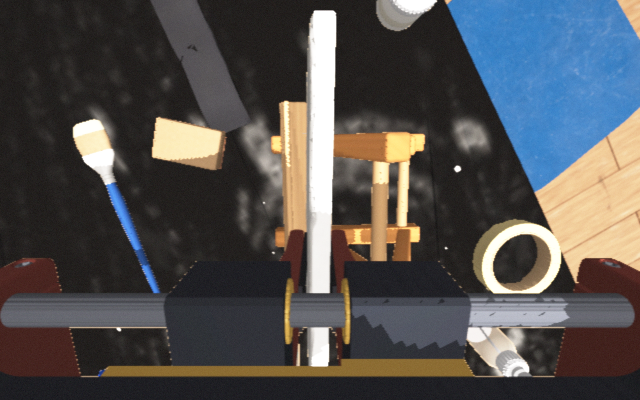

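```bash
cat > tilt.py <<'E'
from rel import *
import sys
D=grab('side');v=np.load('stand.npy');th=v[2];yh=np.array([-np.sin(th),np.cos(th),0]);d=np.array([np.cos(th),np.sin(th),0])
# level tile top edge, vertical-ish tile, ends at y=+-.1, various in-plane tilt
c=np.r_[v[:2],0]+d*.005
for a in np.deg2rad([0,2,4,6,8,10]):
    # tile rotated: -y end lower by a
    e=yh*np.cos(a)+np.array([0,0,1])*np.sin(a);up=np.array([0,0,1])*np.cos(a)-yh*np.sin(a)
    g=c+np.array([0,0,.235]);L,R_=g+e*.1,g-e*.1
    q=proj(D,[L,R_,L-up*.202,R_-up*.202]);
    print(round(np.rad2deg(a)),'top slope %.3f bottom %.3f'%((q[1]-q[0])[1]/(q[1]-q[0])[0],(q[3]-q[2])[1]/(q[3]-q[2])[0]),(q).round(1).tolist())
crop(D,290,140,370,220,7,sys.argv[1])
E
python3 tilt.py d24.png
```

```text
0 top slope -0.246 bottom -0.301 [[302.7, 163.5], [348.8, 152.1], [304.3, 211.6], [347.7, 198.5]]
2 top slope -0.208 bottom -0.266 [[302.7, 162.6], [348.8, 153.0], [302.7, 211.3], [346.2, 199.7]]
4 top slope -0.170 bottom -0.230 [[302.7, 161.7], [348.7, 153.9], [301.0, 210.9], [344.7, 200.8]]
6 top slope -0.132 bottom -0.195 [[302.8, 160.8], [348.6, 154.7], [299.5, 210.4], [343.2, 201.9]]
8 top slope -0.094 bottom -0.159 [[302.8, 159.9], [348.5, 155.6], [297.9, 209.9], [341.6, 202.9]]
10 top slope -0.056 bottom -0.123 [[303.0, 159.0], [348.4, 156.4], [296.3, 209.3], [340.1, 203.9]]
```

View pics/d24.png

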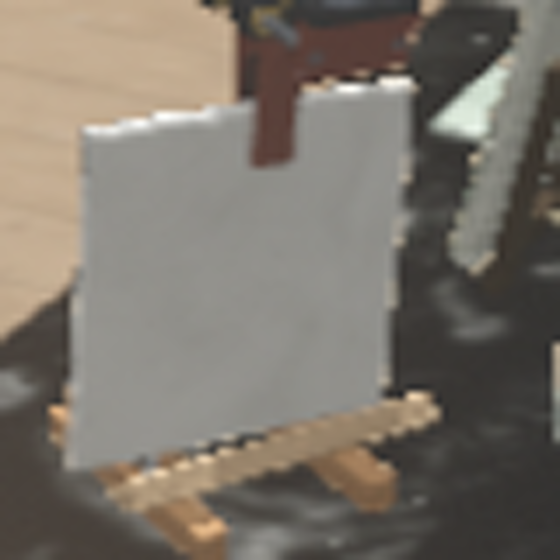

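apply_moves([
  [0,-0.008,0.01,-0.004,0],
  [0,-0.002,0.01,0,0],
], newtons=12)

```text
time_s: 21.62
eef_pos: [0.4732, -0.1519, 0.2236]
orientation: [[0.852, -0.515, 0.089], [-0.519, -0.855, 0.021], [0.065, -0.064, -0.996]]
contact_force: [2.5, 7.8, 16.0]
opening: 0.113
```

```bash
python3 q.py
```

```text
t 21.68 pos [ 0.473  -0.1529  0.2239] R [[0.852, -0.515, 0.089], [-0.519, -0.855, 0.02], [0.066, -0.064, -0.996]] q [-0.5   0.17  1.79  0.07  1.12  0.02] F [1.4 5.4 9.3] op 0.116
TCP level x -0.0077 y -0.0182 z 0.2239 bearing err deg -0.52 z.d 0.066 z.y 0.063 F d,y,z [-1.56  5.33  9.28] tq [ 1.16  0.01 -0.  ]
foot mid approx level x 0.0034 z 0.0581
```

apply_moves([
  [0,0,0,-0.012,0],
], newtons=12)

```text
time_s: 21.8
eef_pos: [0.4705, -0.1536, 0.2354]
orientation: [[0.852, -0.516, 0.087], [-0.519, -0.854, 0.02], [0.064, -0.062, -0.996]]
contact_force: [-1.4, -0.4, -5.7]
opening: 0.114
```

```bash
python3 q.py; python3 tilt.py d25.png; python3 look.py 25
```

```text
t 21.85 pos [ 0.4717 -0.1542  0.2375] R [[0.852, -0.516, 0.09], [-0.519, -0.855, 0.019], [0.067, -0.063, -0.996]] q [-0.5   0.15  1.77  0.07  1.15  0.02] F [-0.5 -0.7 -2.7] op 0.118
TCP level x -0.0081 y -0.0200 z 0.2375 bearing err deg -0.53 z.d 0.068 z.y 0.062 F d,y,z [-0.07 -0.8  -2.67] tq [-0.06  0.47  0.02]
foot mid approx level x 0.0032 z 0.0717
0 top slope -0.246 bottom -0.301 [[302.7, 163.5], [348.8, 152.1], [304.3, 211.6], [347.7, 198.5]]
2 top slope -0.208 bottom -0.266 [[302.7, 162.6], [348.8, 153.0], [302.7, 211.3], [346.2, 199.7]]
4 top slope -0.170 bottom -0.230 [[302.7, 161.7], [348.7, 153.9], [301.0, 210.9], [344.7, 200.8]]
6 top slope -0.132 bottom -0.195 [[302.8, 160.8], [348.6, 154.7], [299.5, 210.4], [343.2, 201.9]]
8 top slope -0.094 bottom -0.159 [[302.8, 159.9], [348.5, 155.6], [297.9, 209.9], [341.6, 202.9]]
10 top slope -0.056 bottom -0.123 [[303.0, 159.0], [348.4, 156.4], [296.3, 209.3], [340.1, 203.9]]
t 22.05 pos [ 0.4714 -0.1532  0.2355] R [[0.852, -0.515, 0.088], [-0.519, -0.855, 0.02], [0.065, -0.063, -0.996]] q [-0.5   0.15  1.77  0.07  1.15  0.02] F [ 0.3  0.8 -4.5] op 0.117
TCP level x -0.0088 y -0.0193 z 0.2355 bearing err deg -0.52 z.d 0.066 z.y 0.063 F d,y,z [-0.15  0.82 -4.52] tq [-0.12  0.27 -0.01]
foot mid approx level x 0.0021 z 0.0697
tool move [ 0.002  -0.014   0.0166]
```

View pics/d25.png

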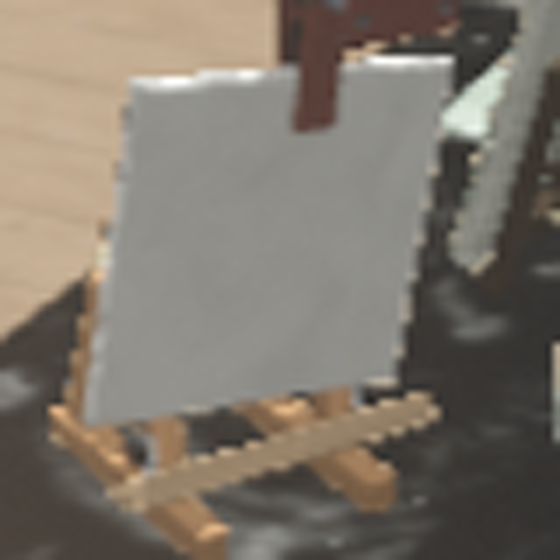

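View pics/m25.png

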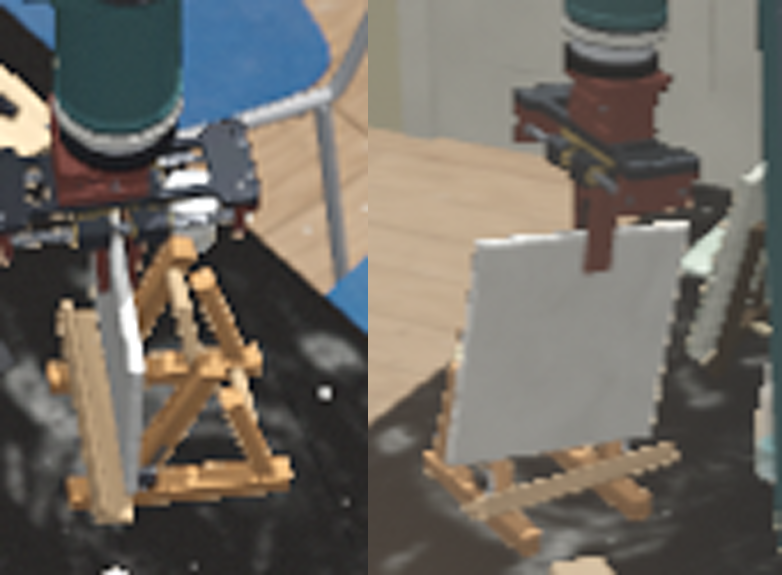

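apply_moves([
  [0,0,0.011,0.004,0],
  [0,0,0,0.004,0],
], newtons=12)

```text
time_s: 22.3
eef_pos: [0.4654, -0.163, 0.2254]
orientation: [[0.853, -0.515, 0.087], [-0.518, -0.855, 0.02], [0.064, -0.062, -0.996]]
contact_force: [0.9, 0.4, -5.6]
opening: 0.113
```

```bash
python3 q.py
```

```text
t 22.35 pos [ 0.4654 -0.1625  0.2249] R [[0.853, -0.515, 0.086], [-0.519, -0.855, 0.021], [0.063, -0.063, -0.996]] q [-0.52  0.16  1.79  0.07  1.13 -0.01] F [ 0.1 -0.1 -5.9] op 0.112
TCP level x -0.0092 y -0.0304 z 0.2249 bearing err deg -0.49 z.d 0.063 z.y 0.062 F d,y,z [ 0.18 -0.04 -5.93] tq [-0.12  0.2   0.03]
foot mid approx level x 0.0013 z 0.0591
```

apply_moves([
  [0,0,0,0.003,0],
], newtons=10)

```text
time_s: 22.48
eef_pos: [0.4664, -0.1623, 0.2223]
orientation: [[0.852, -0.516, 0.088], [-0.519, -0.854, 0.022], [0.064, -0.064, -0.996]]
contact_force: [2.0, 7.0, 13.0]
opening: 0.112
```

```bash
python3 q.py
```

```text
t 22.52 pos [ 0.4666 -0.1622  0.2221] R [[0.852, -0.516, 0.088], [-0.519, -0.854, 0.022], [0.064, -0.065, -0.996]] q [-0.52  0.17  1.79  0.07  1.12 -0.01] F [ 0.1  0.  -3.6] op 0.113
TCP level x -0.0083 y -0.0294 z 0.2221 bearing err deg -0.53 z.d 0.064 z.y 0.064 F d,y,z [ 0.03  0.05 -3.56] tq [-0.24 -0.16  0.09]
foot mid approx level x 0.0024 z 0.0563
```

apply_moves([
  [0,0,-0.004,0.001,0],
  [0,0,-0.004,0.001,0],
  [0,0,-0.004,0.001,0],
], newtons=10)

```text
time_s: 22.9
eef_pos: [0.4732, -0.1515, 0.2194]
orientation: [[0.853, -0.515, 0.087], [-0.519, -0.855, 0.021], [0.064, -0.063, -0.996]]
contact_force: [-0.9, -0.8, -4.6]
opening: 0.116
```

```bash
python3 q.py;python3 tilt.py d26.png|head -0
```

```text
t 22.95 pos [ 0.4734 -0.1511  0.2193] R [[0.853, -0.515, 0.087], [-0.519, -0.855, 0.022], [0.064, -0.064, -0.996]] q [-0.5   0.17  1.79  0.07  1.11  0.02] F [ 0.3 -0.2 -4.8] op 0.116
TCP level x -0.0082 y -0.0164 z 0.2193 bearing err deg -0.51 z.d 0.064 z.y 0.064 F d,y,z [ 0.38 -0.03 -4.77] tq [-0.29  0.15  0.01]
foot mid approx level x 0.0025 z 0.0535Exception ignored on flushing sys.stdout:
BrokenPipeError: [Errno 32] Broken pipe
```

View pics/d26.png

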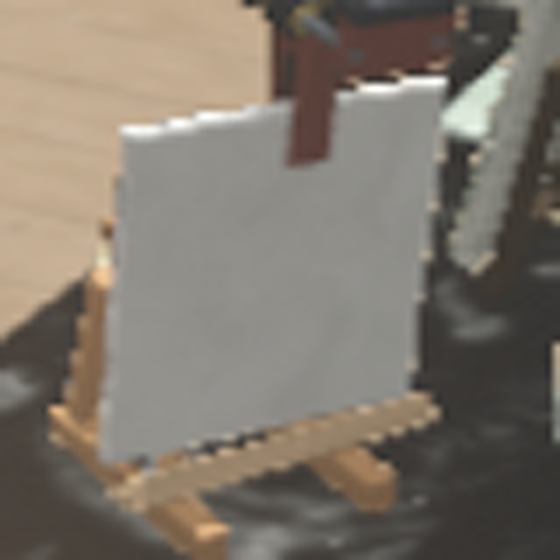

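apply_moves([
  [0,0,-0.004,0.002,0],
  [0,0,-0.004,0.002,0],
], newtons=10)

```text
time_s: 23.25
eef_pos: [0.478, -0.1441, 0.2159]
orientation: [[0.853, -0.515, 0.088], [-0.519, -0.855, 0.022], [0.064, -0.064, -0.996]]
contact_force: [-0.4, 0.2, -2.2]
opening: 0.111
```

```bash
python3 q.py
```

```text
t 23.3 pos [ 0.4781 -0.1437  0.2157] R [[0.853, -0.515, 0.087], [-0.518, -0.855, 0.022], [0.063, -0.064, -0.996]] q [-0.48  0.18  1.79  0.07  1.1   0.04] F [-0.6 -0.7 -3. ] op 0.114
TCP level x -0.0080 y -0.0077 z 0.2157 bearing err deg -0.48 z.d 0.064 z.y 0.064 F d,y,z [-0.18 -0.91 -3.03] tq [-0.21  0.38  0.16]
foot mid approx level x 0.0026 z 0.0499
```

apply_moves([
  [0,0,-0.004,0.0015,0],
  [0,0,-0.003,0.001,0],
], newtons=10)

```text
time_s: 23.55
eef_pos: [0.4821, -0.1383, 0.2145]
orientation: [[0.853, -0.514, 0.087], [-0.518, -0.855, 0.02], [0.065, -0.062, -0.996]]
contact_force: [-5.7, -4.3, 11.4]
opening: 0.119
```

```bash
python3 q.py;python3 tilt.py d27.png>/dev/null
```

```text
t 23.6 pos [ 0.4824 -0.1382  0.2147] R [[0.853, -0.514, 0.088], [-0.518, -0.855, 0.02], [0.065, -0.062, -0.996]] q [-0.46  0.18  1.79  0.06  1.1   0.06] F [-3.7 -2.9  2.7] op 0.115
TCP level x -0.0071 y -0.0007 z 0.2147 bearing err deg -0.45 z.d 0.065 z.y 0.062 F d,y,z [-1.72 -4.37  2.74] tq [-0.38  0.91  0.06]
foot mid approx level x 0.0038 z 0.0489
```

View pics/d27.png

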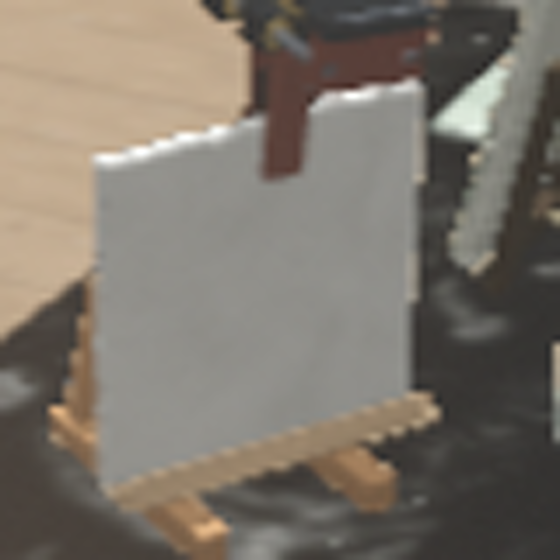

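apply_moves([
  [0,0,0,-0.001,0],
], newtons=6)

```text
time_s: 23.78
eef_pos: [0.4819, -0.1378, 0.2154]
orientation: [[0.853, -0.515, 0.087], [-0.518, -0.855, 0.021], [0.064, -0.063, -0.996]]
contact_force: [-0.7, 0.5, -4.6]
opening: 0.115
```

```bash
python3 q.py
```

```text
t 23.82 pos [ 0.4819 -0.1378  0.2155] R [[0.853, -0.515, 0.087], [-0.518, -0.855, 0.021], [0.064, -0.063, -0.996]] q [-0.46  0.18  1.79  0.06  1.1   0.06] F [-1.3 -0.8 -4.5] op 0.118
TCP level x -0.0077 y -0.0006 z 0.2155 bearing err deg -0.46 z.d 0.064 z.y 0.063 F d,y,z [-0.66 -1.33 -4.51] tq [-0.02  0.43  0.01]
foot mid approx level x 0.0030 z 0.0496
```

apply_moves([
  [0.16,0.002,0,0.001,0],
  [0.2,0.004,0,0.001,0],
  [0.25,0.006,0,0.001,0],
  [0.25,0.008,0,0.001,0],
], newtons=6)

```text
time_s: 24.32
eef_pos: [0.5024, -0.1489, 0.2138]
orientation: [[0.852, -0.515, 0.092], [-0.519, -0.855, 0.02], [0.068, -0.065, -0.996]]
contact_force: [0.1, 0.4, 0.7]
opening: 0.249
```

```bash
python3 look.py 28
```

```text
t 24.48 pos [ 0.5025 -0.149   0.2138] R [[0.852, -0.515, 0.092], [-0.519, -0.855, 0.02], [0.068, -0.065, -0.996]] q [-0.46  0.22  1.75  0.07  1.1   0.05] F [0.3 0.1 0.5] op 0.25
TCP level x 0.0157 y 0.0003 z 0.2138 bearing err deg -0.51 z.d 0.069 z.y 0.064 F d,y,z [0.26 0.23 0.47] tq [-0.11  0.14 -0.03]
foot mid approx level x 0.0272 z 0.0480
tool move [-0.0209  0.0043 -0.008 ]
```

View pics/m28.png

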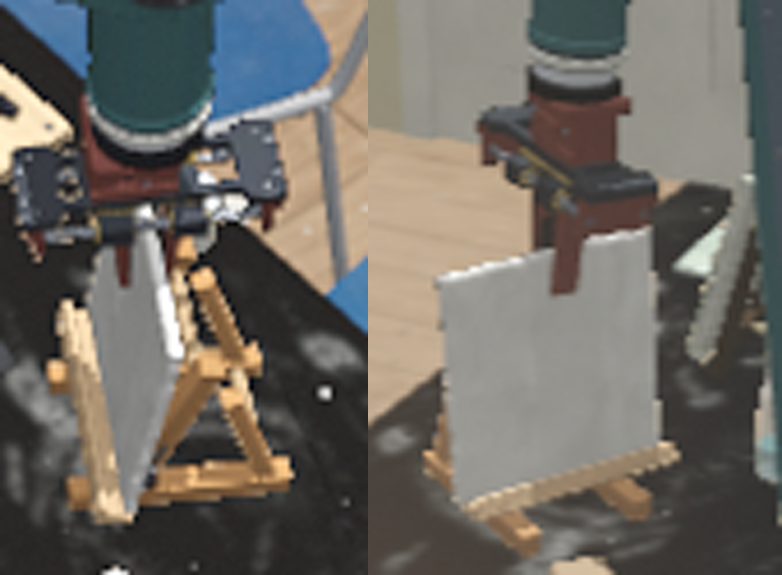

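View pics/w28.png

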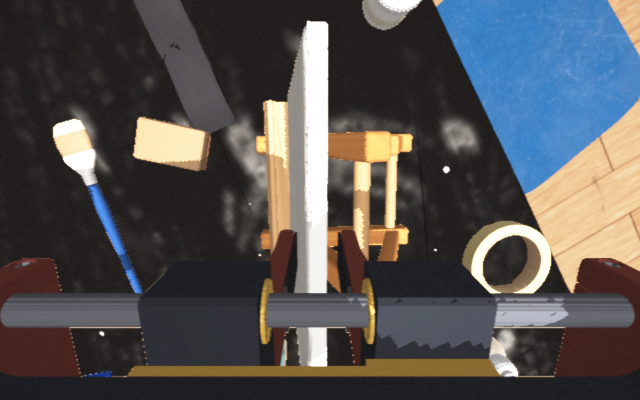

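apply_moves([
  [0.25,0.01,0,0.001,0],
  [0.25,0.01,0,0.001,0],
  [0.25,0.008,0,0.001,0],
], newtons=6)

```text
time_s: 24.85
eef_pos: [0.5279, -0.1643, 0.2126]
orientation: [[0.852, -0.515, 0.092], [-0.519, -0.855, 0.02], [0.069, -0.065, -0.996]]
contact_force: [0.8, -0.9, -0.6]
opening: 0.25
```

```bash
python3 look.py 29
```

```text
t 25.0 pos [ 0.5278 -0.1642  0.2127] R [[0.852, -0.515, 0.092], [-0.519, -0.855, 0.02], [0.069, -0.065, -0.996]] q [-0.47  0.26  1.69  0.07  1.12  0.05] F [ 0.5 -0.7  0.5] op 0.249
TCP level x 0.0452 y 0.0002 z 0.2127 bearing err deg -0.51 z.d 0.069 z.y 0.064 F d,y,z [ 0.81 -0.35  0.51] tq [-0.16 -0.04  0.  ]
foot mid approx level x 0.0567 z 0.0469
tool move [-0.0503  0.0043 -0.0111]
```

View pics/m29.png

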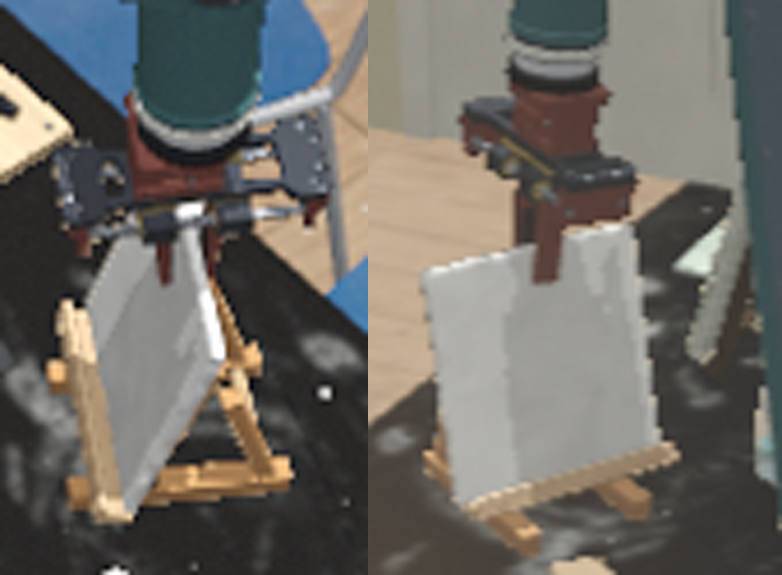

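View pics/w29.png

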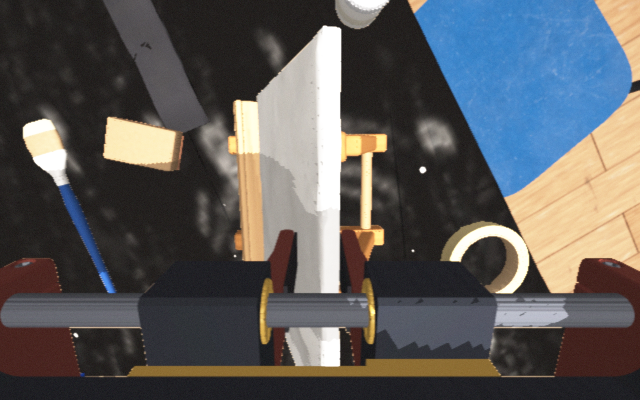

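apply_moves([
  [0.25,0.005,0,0.001,0],
  [0.25,0.005,0,0.001,0],
  [0.25,0.003,0,0.001,0],
], newtons=6)

```text
time_s: 25.38
eef_pos: [0.5392, -0.1709, 0.2103]
orientation: [[0.852, -0.515, 0.092], [-0.519, -0.855, 0.02], [0.068, -0.065, -0.996]]
contact_force: [0.8, 0.0, -0.4]
opening: 0.252
```

```bash
python3 look.py 30
```

```text
t 25.52 pos [ 0.5391 -0.1708  0.2103] R [[0.852, -0.515, 0.092], [-0.519, -0.855, 0.02], [0.068, -0.065, -0.996]] q [-0.47  0.28  1.67  0.07  1.12  0.05] F [ 0.6 -1.5 -0.2] op 0.248
TCP level x 0.0583 y 0.0003 z 0.2103 bearing err deg -0.51 z.d 0.068 z.y 0.064 F d,y,z [ 1.29 -1.02 -0.21] tq [-0.11  0.03 -0.01]
foot mid approx level x 0.0696 z 0.0446
tool move [-0.0631  0.0042 -0.0143]
```

View pics/w30.png

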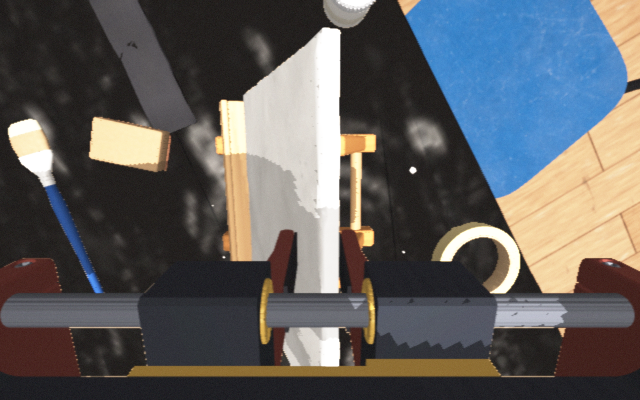

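View pics/m30.png

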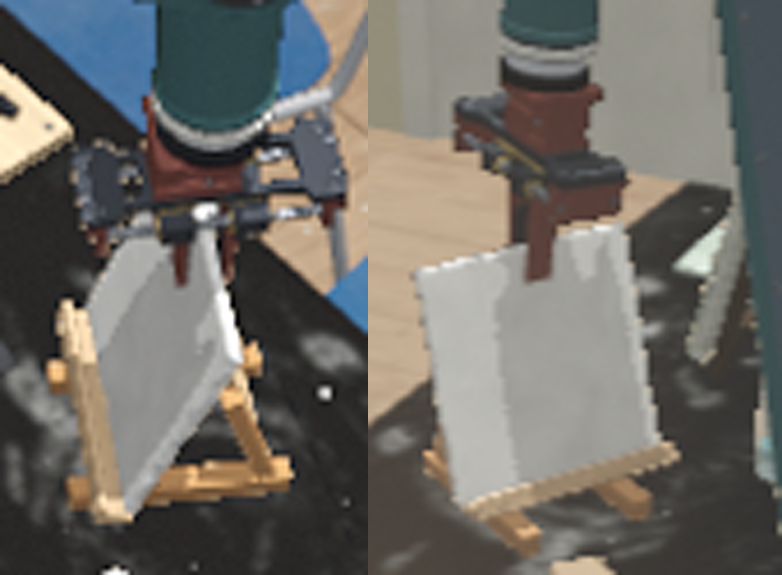

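apply_moves([
  [0.25,0.004,0,0,0],
  [0.25,0.004,0,0,0],
], newtons=6)

```text
time_s: 25.78
eef_pos: [0.542, -0.1725, 0.21]
orientation: [[0.853, -0.515, 0.083], [-0.518, -0.855, 0.025], [0.058, -0.065, -0.996]]
contact_force: [-11.2, 5.9, 10.9]
opening: 0.253
```

```bash
python3 look.py 31
```

```text
t 25.93 pos [ 0.5418 -0.1724  0.21  ] R [[0.853, -0.515, 0.083], [-0.518, -0.855, 0.025], [0.058, -0.064, -0.996]] q [-0.47  0.29  1.65  0.07  1.14  0.05] F [-8.6  3.8  7.4] op 0.254
TCP level x 0.0615 y 0.0003 z 0.2100 bearing err deg -0.46 z.d 0.059 z.y 0.064 F d,y,z [-9.32 -1.15  7.35] tq [0.81 1.62 0.12]
foot mid approx level x 0.0713 z 0.0442
tool move [-0.0664  0.0042 -0.0142]
```

View pics/w31.png

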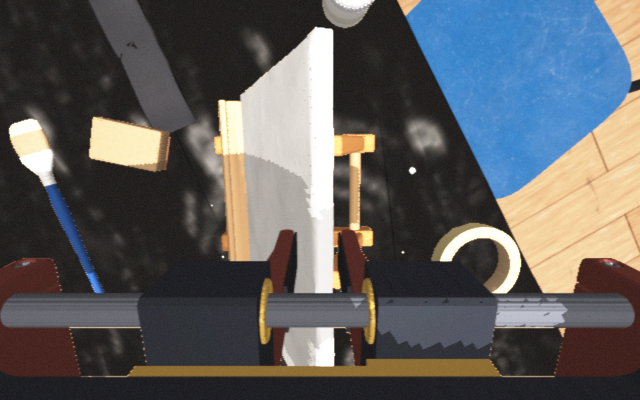

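apply_moves([
  [0.35,-0.003,0,0,0],
  [0.5,0,0,0,0],
  [0.6,0,0,0,0],
])

```text
time_s: 26.3
eef_pos: [0.5396, -0.171, 0.2101]
orientation: [[0.853, -0.515, 0.084], [-0.518, -0.855, 0.024], [0.059, -0.065, -0.996]]
contact_force: [0.1, -0.1, -0.4]
opening: 0.537
```

```bash
python3 look.py 32
```

```text
t 26.45 pos [ 0.5395 -0.171   0.21  ] R [[0.853, -0.515, 0.084], [-0.518, -0.855, 0.025], [0.059, -0.065, -0.996]] q [-0.47  0.28  1.66  0.07  1.13  0.05] F [ 1.  -1.5 -0.4] op 0.598
TCP level x 0.0587 y 0.0004 z 0.2100 bearing err deg -0.46 z.d 0.059 z.y 0.064 F d,y,z [ 1.62 -0.73 -0.37] tq [-0.08  0.09 -0.06]
foot mid approx level x 0.0686 z 0.0442
tool move [-0.0637  0.0043 -0.0141]
```

View pics/w32.png

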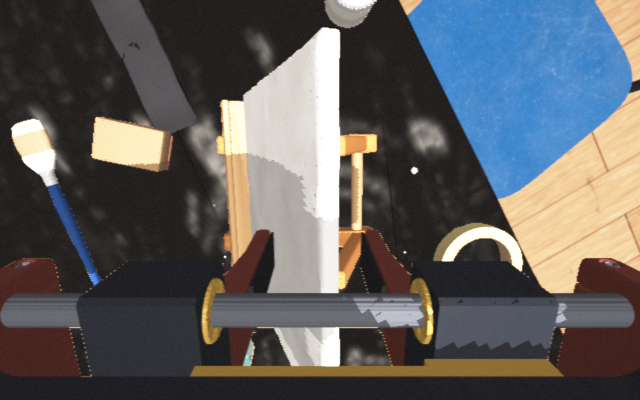

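View pics/m32.png

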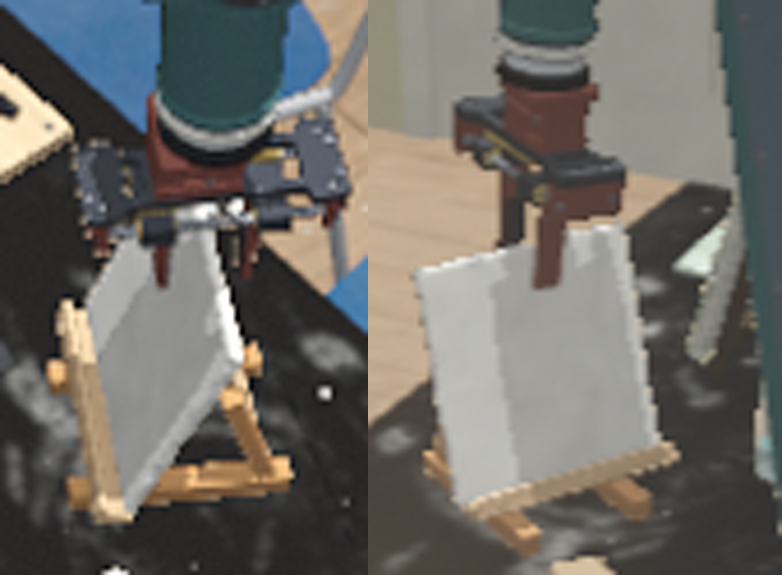

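apply_moves([
  [0.6,0,0,-0.02,0],
  [0.6,0,0,-0.03,0],
  [0.6,0,0,-0.04,0],
  [0.6,-0.03,0,-0.04,0],
  [0.6,-0.03,-0.02,-0.02,0],
  [0.6,-0.03,-0.02,0,0],
  [0.6,-0.03,0,0,0],
])

```text
time_s: 27.32
eef_pos: [0.4454, -0.0779, 0.3599]
orientation: [[0.852, -0.517, 0.086], [-0.52, -0.854, 0.024], [0.061, -0.066, -0.996]]
contact_force: [-0.0, -1.0, -0.4]
opening: 0.6
```

```bash
cat > fin.py <<'E'
import sys,pickle
from rel import *
n=sys.argv[1]
W,S,D=grab('wrist','w%s.png'%n),grab('scene','s%s.png'%n),grab('side','d%s.png'%n)
pickle.dump((W,S,D),open('v%s.pkl'%n,'wb'))
a=rel()
def c(im,x0,y0,x1,y1,k):
    o=cv2.resize(im['pixels'][y0:y1,x0:x1,::-1],None,fx=k,fy=k,interpolation=2);return o
cv2.imwrite('pics/m%s.png'%n,np.hstack([c(S,335,175,415,275,4.9),c(D,290,140,370,240,4.9)]))
cv2.imwrite('pics/x%s.png'%n,c(W,240,30,440,230,3))
v=np.load('stand.npy');h=v[3]
P=dict(tL=[-.005,.1,h+.202],tR=[-.005,-.1,h+.202],fL=[-.01,.1,h],fR=[-.01,-.1,h],bL=[0,.1,h+.202],bR=[0,-.1,h+.202],FL=[-.01,.1,h+.202],FR=[-.01,-.1,h+.202])
for k in P: print(k,'W',proj(W,R2W(v,P[k])).round(1),'S',proj(S,R2W(v,P[k])).round(1),'D',proj(D,R2W(v,P[k])).round(1))
E
python3 fin.py 33
```

```text
t 27.48 pos [ 0.4449 -0.0785  0.3597] R [[0.852, -0.517, 0.086], [-0.521, -0.854, 0.024], [0.061, -0.065, -0.996]] q [-0.37 -0.02  1.65  0.05  1.44  0.17] F [ 0.7  0.3 -0.1] op 0.597
TCP level x -0.0699 y 0.0313 z 0.3597 bearing err deg -0.62 z.d 0.061 z.y 0.064 F d,y,z [ 0.46  0.66 -0.11] tq [-0.07  0.17 -0.04]
foot mid approx level x -0.0596 z 0.1939
tL W [[450.3 128.8]] S [[374.3 182.2]] D [[295.3 158.8]]
tR W [[436.9 325.3]] S [[386.  229.5]] D [[340.6 148. ]]
fL W [[346.6 133.4]] S [[352.3 217.2]] D [[305.4 210.8]]
fR W [[345.7 259.9]] S [[360.8 262.8]] D [[349.1 197.7]]
bL W [[454.5 128.9]] S [[375.6 182.4]] D [[294.8 158.7]]
bR W [[440.7 324.3]] S [[387.4 229.7]] D [[339.9 148. ]]
FL W [[446.  128.8]] S [[373. 182.]] D [[295.9 158.9]]
FR W [[433.1 326.4]] S [[384.5 229.4]] D [[341.3 148. ]]
```

View pics/m33.png

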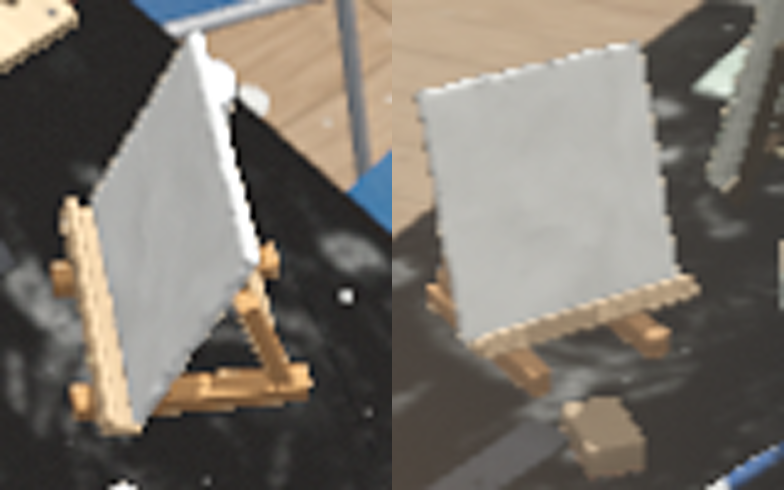

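View pics/w33.png

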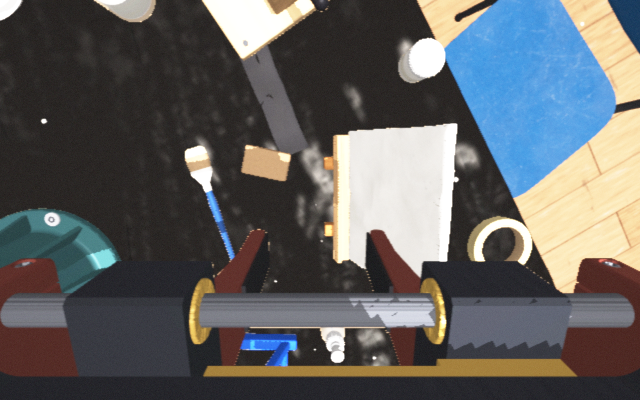

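```bash
python3 - <<'E'
from rel import *
import pickle
W,S,D=pickle.load(open('v33.pkl','rb'))
crop(W,325,115,465,275,4,'x33a.png')
v=np.load('stand.npy');h=v[3]
for n,P in dict(lipout=[-.0305,.06,h+.008],lipin=[-.0245,.06,h+.008],foot=[-.01,.06,h],footgap5=[-.015,.06,h],top=[-.01,.06,h+.202],topb=[0,.06,h+.202],upr=[0,.065,.1]).items(): print(n,proj(W,R2W(v,P)))
E
```

```text
lipout [[336.4065 161.0342]]
lipin [[340.0871 160.8952]]
foot [[346.4353 160.2628]]
footgap5 [[343.4732 160.3732]]
top [[443.1831 172.3708]]
topb [[451.4594 171.8772]]
upr [[382.4464 159.7384]]
```

View pics/x33a.png

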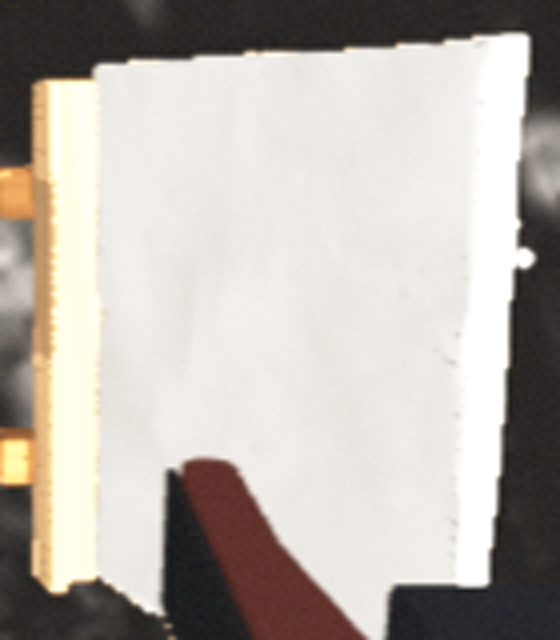

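View pics/s33.png

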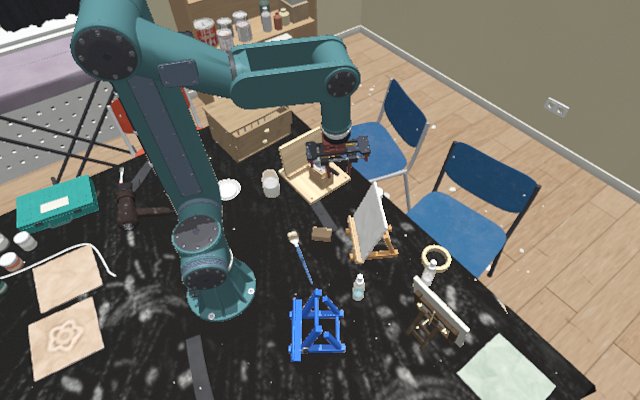

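The tile is on the wooden rack at (370,220). The block (321,235), bottle (358,288), jar (271,183) and blue look-alike (318,325) are where they started, and the gripper is clear of everything.

```bash
python3 -c "
from cell import sign_off
print(sign_off())"
```

```text
the job is handed in; nothing more can be done
None
```

The tile is on the wooden drying rack, released, and the job is handed in at about 27.5 s of the 59 s allowed. I threw the clamp handle back to its stop and checked it in the scene view: the grip's end matched about 1.45 rad. Only then did I lift the tile out. After that I set its foot on the ledge by feel, leaned it back against the uprights and withdrew upwards.

**Last checks:**
- **Placing:** the tile's corners agree with the expected resting pose to about 1–3 pixels in all three views. It sits about 2–4 mm off centre, towards rest's +y.
- **Flatness:** I judged contact with both uprights from the pictures only and did not push the foot in to confirm it. The wrist view was 3–4 pixels off the model, in the direction of the tile standing slightly steeper than 18 deg, not of the foot standing off the uprights.
- **Surroundings:** the sanding block, mist bottle, water jar and blue look-alike look unmoved. I did not check the paint pot, which is hidden behind the tile in the last scene view.

**What did not go smoothly:**
- **Tool tilt:** the tool drifted about 5 deg off vertical during the moves, so the tile arrived 8–9 deg out of level. I levelled it by dragging its lower corner lightly along the ledge.
- **Contact forces:** most contacts on the ledge were a few newtons, with momentary peaks of about 15–25 N on the foot's corner. Leaning it back pressed it on the uprights with about 9–15 N. I could not inspect the edge for chips.
- **Handle stop:** the fingertips briefly pressed the handle onto its stop with about 48 N.

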